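# Make up a pot of mixed spring bulbs

## Task

Make up a pot of mixed spring bulbs: put all the tulip bulbs from the black tray into the white pot with the small corms, then stir them together with the wooden paddle, its tip close to the bottom, five full rounds of the pot midway between its middle and its wall, so that every corm gets shifted. Then stand the paddle blade down in its terracotta tool pot again and put the wooden lid on the white pot so that it sits flat on the rim; leave the other things on the bench where they are.

Things in the scene. Friction and masses are not known exactly. Their poses are not given: they have to be found in the camera images.
- pot_floor (a point): centre of the inner floor, 8 mm above the bench, of the white glazed planting pot with a terracotta foot: round, open at the top, 197 mm across its rim, 108 mm high; 89 mm inner radius at the rim narrowing to 82 mm at the floor; wall 7 mm. Heavy, it does not shift. This point's axes are the world's, z up
- pot_rim (a point): centre of the pot's mouth, level with the top of the rim, 108 mm above the bench
- lid: the pot's round wooden lid, 0.3 kg, lying knob up: disc 198 mm across, 10 mm thick; under it a plug 152 mm across, 9 mm deep, that drops into the pot's mouth with 12 mm to spare all round; on it a dark round knob 36 mm tall, 32 mm across its head (30 to the grip). Origin: centre of the plug's underside, z up; seated, it lies 9 mm below pot_rim, the knob's top 55 mm above it
- lid_knob (a point): middle of the knob, where to grip it, 42 mm above the lid's origin and 23 mm above the disc's top
- holder_floor (a point): centre of the inner floor, 6 mm above the bench, of the terracotta tool pot that does not shift, narrow and tall: 85 mm across its collar, 110 mm high, inner radius 31 to 33 mm.
- paddle: the wooden stirring paddle, 70 g, 175 mm long, standing loosely in the tool pot, upright or leaning: a flat blade 85 mm long with a rounded lower edge, 28 mm wide (its y) and 12 mm thick (its x), then a square handle 18 mm thick (flats along x and y) and 90 mm long. Origin: centre of the blade's lower end; z runs up the handle
- paddle_grip (a point): point on the handle's axis 145 mm from the tip, a good place to grip it from above; the handle ends 30 mm beyond it
- tray: shallow black plastic tray fixed on the bench, 260 (x) by 200 mm (y), floor 3 mm thick, rim 8 mm high, on which the bulbs stand. Origin: centre of its underside
- bulb0: a tulip bulb, brown, 34 mm across and 46 mm tall, tapering to a pale point, 35 g, smooth (friction about 0.3); stands at the start on its flat base in the black tray; may be absent. Origin: its middle, 23 mm above its base; z to its point
- bulb1: a tulip bulb, brown, 34 mm across and 46 mm tall, tapering to a pale point, 35 g, smooth (friction about 0.3); stands at the start on its flat base in the black tray; may be absent. Origin: its middle, 23 mm above its base; z to its point
- bulb2: a tulip bulb, brown, 34 mm across and 46 mm tall, tapering to a pale point, 35 g, smooth (friction about 0.3); stands at the start on its flat base in the black tray; may be absent. Origin: its middle, 23 mm above its base; z to its point
- bulb3: a tulip bulb, brown, 34 mm across and 46 mm tall, tapering to a pale point, 35 g, smooth (friction about 0.3); stands at the start on its flat base in the black tray; may be absent. Origin: its middle, 23 mm above its base; z to its point
- bulb4: a tulip bulb, brown, 34 mm across and 46 mm tall, tapering to a pale point, 35 g, smooth (friction about 0.3); stands at the start on its flat base in the black tray; may be absent. Origin: its middle, 23 mm above its base; z to its point
- corm0: a small crocus corm, brown, 22 mm across and 20 mm tall, 12 g, smooth; one of eight that lie at the start on the white pot's floor. Origin: its middle
- corm1: a small crocus corm, brown, 22 mm across and 20 mm tall, 12 g, smooth; one of eight that lie at the start on the white pot's floor. Origin: its middle
- corm2: a small crocus corm, brown, 22 mm across and 20 mm tall, 12 g, smooth; one of eight that lie at the start on the white pot's floor. Origin: its middle
- corm3: a small crocus corm, brown, 22 mm across and 20 mm tall, 12 g, smooth; one of eight that lie at the start on the white pot's floor. Origin: its middle
- corm4: a small crocus corm, brown, 22 mm across and 20 mm tall, 12 g, smooth; one of eight that lie at the start on the white pot's floor. Origin: its middle
- corm5: a small crocus corm, brown, 22 mm across and 20 mm tall, 12 g, smooth; one of eight that lie at the start on the white pot's floor. Origin: its middle
- corm6: a small crocus corm, brown, 22 mm across and 20 mm tall, 12 g, smooth; one of eight that lie at the start on the white pot's floor. Origin: its middle
- corm7: a small crocus corm, brown, 22 mm across and 20 mm tall, 12 g, smooth; one of eight that lie at the start on the white pot's floor. Origin: its middle
- clay_pot: small empty terracotta pot, 78 mm across, 66 mm high, a bystander; origin: centre of its underside
- plant_food: white plant-food bottle with green cap, 56 mm across, 150 mm high, a bystander; origin: centre of its underside
- trowel: trowel lying on the bench, 277 mm long, 24 mm high handle towards its -x, a bystander; origin: at the blade's neck, on the bench

How it is judged (in metres and radians):
On the way, in this order (a step that is already met when the one before it is completed fails the run):
1. every bulb of the tray is in the white pot (horizontal distance between each of bulb0, bulb1, bulb2, bulb3, bulb4 and pot_floor below 0.09 m and z of each of bulb0, bulb1, bulb2, bulb3, bulb4 in the frame of pot_floor below 0.1 m), for 0.2 s.
2. stirring: the paddle's tip passes the far side of the pot (over 22 mm from its middle, under 25 mm above its floor) (x of paddle in the frame of pot_floor above 0.022 m and y of paddle in the frame of pot_floor between -0.02 and 0.02 m and z of paddle in the frame of pot_floor between -0.01 and 0.025 m), for 0.05 s.
3. stirring: the paddle's tip passes the near side of the pot (over 22 mm from its middle, under 25 mm above its floor) (x of paddle in the frame of pot_floor below -0.022 m and y of paddle in the frame of pot_floor between -0.02 and 0.02 m and z of paddle in the frame of pot_floor between -0.01 and 0.025 m), for 0.05 s.
4. stirring: the paddle's tip passes the left side of the pot (over 22 mm from its middle, under 25 mm above its floor) (y of paddle in the frame of pot_floor above 0.022 m and x of paddle in the frame of pot_floor between -0.02 and 0.02 m and z of paddle in the frame of pot_floor between -0.01 and 0.025 m), for 0.05 s.
5. stirring: the paddle's tip passes the right side of the pot (over 22 mm from its middle, under 25 mm above its floor) (y of paddle in the frame of pot_floor below -0.022 m and x of paddle in the frame of pot_floor between -0.02 and 0.02 m and z of paddle in the frame of pot_floor between -0.01 and 0.025 m), for 0.05 s.
6. stirring: the paddle's tip passes the far side of the pot (over 22 mm from its middle, under 25 mm above its floor) (all of step 2), for 0.05 s.
7. stirring: the paddle's tip passes the near side of the pot (over 22 mm from its middle, under 25 mm above its floor), and every corm has been shifted more than 6 mm from where it lay (all of step 3 and distance of each of corm0, corm1, corm2, corm3, corm4, corm5, corm6, corm7 from where it was at the start of the episode above 0.006 m), for 0.05 s.
At the end, for the whole second after the job is handed in: Bulbs and corms all in the white pot; lid knob up on its rim, centred within 14 mm, disc within 3 mm of the rim, level within 0.05 rad; paddle in the tool pot, tip within 35 mm of the middle and 20 mm of the floor, leaning under 0.6 rad; lid and paddle at rest (all of step 1 and horizontal distance between each of corm0, corm1, corm2, corm3, corm4, corm5, corm6, corm7 and pot_floor below 0.09 m and z of each of corm0, corm1, corm2, corm3, corm4, corm5, corm6, corm7 in the frame of pot_floor below 0.1 m and horizontal distance between lid and pot_rim below 0.014 m and z of lid in the frame of pot_rim between -0.012 and -0.006 m and angle between lid's own z axis and vertical below 0.05 rad and linear speed of each of lid, paddle below 0.02 m/s and horizontal distance between paddle and holder_floor below 0.035 m and z of paddle in the frame of holder_floor below 0.02 m and angle between paddle's own z axis and vertical below 0.6 rad); the robot touches nothing.
It fails at once if the small empty terracotta pot is shifted by more than 4 cm (distance of clay_pot from where it was at the start of the episode above 0.04 m).
It fails at once if the plant-food bottle is shifted by more than 4 cm (distance of plant_food from where it was at the start of the episode above 0.04 m).
It fails at once if the trowel is shifted by more than 4 cm (distance of trowel from where it was at the start of the episode above 0.04 m).
Of bulb0, bulb1, bulb2, bulb3, bulb4 only 2 to 4 are there at a start; the rules pass over those that are not, and their reading is None.
At some moment in a run one of bulb0, bulb1, bulb2, bulb3, bulb4, lid may be knocked a few centimetres aside while the robot is not near it.
Once in a run the grip may slacken for a moment while it holds something.
It also fails if it takes over 210 s, if anything falls off the work surface, if the arm or the gripper's body presses on something with over 40 N, if the wrist force passes 120 N, or if a joint passes its speed limit or range.

## Robot

A 6-joint arm with a two-finger parallel gripper is mounted at the origin on the work surface. World frame = base frame: x ahead of the robot, y to its left, z up, the work surface at z = 0. Lengths are in m, angles in degrees, forces in N, time in s.
With the tool pointing down it reaches from about 0.4 to 0.825 m from the base axis. Payload 7 kg.
Tool frame: the origin (TCP) lies on the front face of the gripper's body, between the roots of the fingers; the fingertips stand 66 mm ahead of it and the grasp point (between the pads) lies 47 mm ahead of it; z points along the fingers, y is the line along which they close (so a half turn about z gives the same grasp; the last joint's range is limited). The gripper opens to 88 mm and grips with 3 to 60 N. Pads are 19 mm wide; open, the fingers measure 130 mm over their backs; the gripper's body (78 mm by 193 mm) begins 47 mm behind the grasp point.
Start: joints at [90.189, 20.546, 0.682, 0, -70.136, -16.507], TCP at [0.19, 0.648, 0.292] pointing down, gripper open.
Joint ranges: [-176.03, 176.03], [-82.01, 121.73], [-58.28, 71.71], [-173.87, 95.51], [-174.79, -0.11], [-173.66, 173.66]. Speed limits (degrees/s): [136.94, 136.94, 172.46, 180, 180, 180].

## Interface

Orientations are given as [roll, pitch, yaw] about the fixed x, y, z axes, in that order (R = Rz(yaw) Ry(pitch) Rx(roll)).
In Python, from plant import ctrl gives the robot as it stands.
- The arm moves only by the tool send_rows, never from a script. Its argument "deltas" is a list of rows, each a list of 2 entries, a list of its own where there are three numbers: the shift along the tool's x, y, z each as a share of 800 mm, from -1 to 1, then the turn about the tool's z as a share of 90 degrees, from -1 to 1. A call has exactly 5 rows; each row is the pose to reach, as a shift and turn from the pose commanded when the call began, along the tool's axes at that moment; what a row does not reach only later rows make up. A row lasts 1/12 s, in which the tool goes at most 41.7 mm and 7.16 degrees, less where a joint would pass 70% of its speed; a pose out of reach is approached as far as the arm can. A call with a number of a shift or a turn outside -1 to 1 is refused whole. A call with a gripper value outside its range is refused whole. "gripper" is the opening, from 0 (shut) to 1 (fully open), set as the call begins (left out, the last holds). The fingers move at their own pace and stop on an object; the grip force is fixed at half the most. Time passes only in rows, so rows that repeat a pose let the fingers close, or fill a call up. It gives the time, the measured TCP pose, the force, the opening and the grip force at its end, in the units of the state.
- ctrl.get_obs(): the state, without advancing time (a new reading comes with each control period).
- ctrl.snapshot(name): name is "side" or "top"; returns a dict with "color" (400x640x3 uint8, red, green, blue), "vertical_fov" (degrees; the focal length in pixels is half the picture's height over the tangent of half this angle, whatever the lens; pixels are square), "cx", "cy" (the principal point, pixels), "rvec" (rotation vector, rad) and "tvec" (3), from world to camera coordinates, as OpenCV has them. Camera axes: x right, y down, z forward; pixel columns grow to the right and rows downward; lengths in m; the calibration is good to about 2 mm. A picture is of the moment at which its call begins. There is no depth.
- ctrl.close_job(): hands the job in; it is judged then, once.
Trained networks look in a picture, given as the dict that the camera call returned (one of the last four; its "shot" number tells which), for a name from the list of things; names that differ only in an ending like _2 or _b are one class to them, and where a whole thing is asked for, a point or a joint stands for the part that bears it (a point fixed in the world has none). Each returns a list of dicts, best first, with "conf" (0 to 1); they miss things now and then, are a little off and sometimes report something else, mostly with a low value. They report only what shows in the picture. A call takes as long as a camera call.
- ctrl.boxes_of(picture, thing): "xy" ([column, row] as shares, 0 to 1, of the picture: columns of its width, rows of its height, amid what is visible of it).
- ctrl.cut_out(picture, thing): "pixels" (400x640 bool, what is visible of it) and "xy" ([column, row] as shares, 0 to 1, of the picture: columns of its width, rows of its height, amid what is visible of it).
The state is a dict: "clock": time; "joint_pos": joint angles; "qvel": joint speeds; "tau": joint torques, N m; "tool_pos": TCP position; "orientation": TCP orientation; "force": force on the tool from outside, world axes, zero at the start; "moment": the same for the moment, N m; "opening": finger opening in m; "gripper_force": force on a finger pad.
Only numpy, scipy, OpenCV 4.12 (cv2) and the standard library are available. Lean on these libraries where they do the work, as an engineer would, in place of code of your own. Each camera call takes 0.05 s, during which the arm holds its last target. There are 200 camera calls.

## Working session

There is one attempt and no reset: what is moved stays moved. The work goes in short steps, Python scripts to look and compute and a tool call to move; the robot and the scene stay as the last step left them, time stands still between calls to the robot, and variables do not carry over. Pictures are saved under pics/ and viewed, at most 14 in all, crops included, and the job is handed in when it is done.

Besides the shell and the picture viewer there is one more tool, called after "Request:" in YAML: its name, and indented under it one key for each argument. send_rows: Moves the arm, as the interface text tells. Shift numbers are shares of 800 mm and turn numbers shares of 90 degrees, none past 1 either way. Its arguments: {"type":"object","properties":{"deltas":{"type":"array","items":{"type":"array"}},"gripper":{"type":"number"}},"required":["deltas"]}

```bash
ls; mkdir -p pics; cat > h.py <<'E'
import numpy as np, cv2
from plant import ctrl
from scipy.spatial.transform import Rotation as R
def cam(p):
    f=200/np.tan(np.radians(p["vertical_fov"])/2)
    K=np.array([[f,0,p["cx"]],[0,f,p["cy"]],[0,0,1]]);Rm=cv2.Rodrigues(np.array(p["rvec"],float))[0]
    return K,Rm,np.array(p["tvec"],float).ravel()
def ray(p,uv,z):
    "world point at height z on pixel uv"
    K,Rm,t=cam(p);d=Rm.T@np.linalg.solve(K,[uv[0],uv[1],1.]);c=-Rm.T@t
    return c+d*(z-c[2])/d[2]
def proj(p,X):
    K,Rm,t=cam(p);q=K@(Rm@np.array(X,float)+t);return q[:2]/q[2]
def px(d): return np.array(d["xy"])*[640,400]
def snap(n,f=None):
    p=ctrl.snapshot(n)
    if f: cv2.imwrite(f"pics/{f}.png",p["color"][:,:,::-1])
    return p
def to(X,yaw=None):
    "shares from the present measured TCP to world X (TCP) "
    o=ctrl.get_obs();Rt=R.from_euler("xyz",o["orientation"],degrees=True)
    return np.round(Rt.inv().apply(np.array(X)-o["tool_pos"])/.8,4)
E
python3 - <<'E'
from h import *
np.set_printoptions(precision=3,suppress=True)
o=ctrl.get_obs();print({k:np.round(v,3) for k,v in o.items()})
for n in("side","top"):
    p=snap(n,n+"0");K,Rm,t=cam(p);print(n,-Rm.T@t,K[0,0],p["cx"],p["cy"],p.keys())
    print("viewdir",Rm[2])
    for th in("pot_floor","lid","lid_knob","holder_floor","paddle","paddle_grip","tray","bulb0","corm0","clay_pot","plant_food","trowel"):
        try:print(th,[(px(d).round(1),round(d["conf"],2)) for d in ctrl.boxes_of(p,th)])
        except Exception as e:print(th,e)
E
```

```text
pics
{'clock': np.float64(0.0), 'joint_pos': array([ 90.19 ,  20.591,   0.632,  -0.02 , -70.136, -16.507]), 'qvel': array([-0.051, -0.033, -0.046,  0.103,  0.001,  0.005]), 'tau': array([ -0.002, -58.272,  29.308,   6.998,   0.007,  -0.   ]), 'tool_pos': array([0.19 , 0.647, 0.291]), 'orientation': array([179.904,  -0.009, -16.324]), 'force': array([ 1.341, -0.119, -0.405]), 'moment': array([-0.014, -0.004,  0.039]), 'gripper_force': np.float64(0.0), 'opening': np.float64(0.088)}
side [0.354 0.725 0.811] 418.3648933817871 314.4864865606213 197.75154155986945 dict_keys(['color', 'vertical_fov', 'cx', 'cy', 'rvec', 'tvec', 'shot'])
viewdir [ 0.218 -0.697 -0.683]
pot_floor [(array([321.8, 213.5]), 0.65)]
lid [(array([397.7, 174.6]), 0.69)]
lid_knob [(array([401.7, 174.9]), 0.86), (array([334.7, 219.8]), 0.33)]
holder_floor [(array([344.5, 145.5]), 0.7)]
paddle [(array([347.3, 121.3]), 0.65), (array([265.9, 333.1]), 0.4)]
paddle_grip [(array([348.2, 121.6]), 0.59)]
tray [(array([317.6, 337.9]), 0.92), (array([320. , 213.3]), 0.34)]
bulb0 [(array([267.2, 336.4]), 0.77), (array([312.5, 326
[... 665 characters left out ...]
er_floor [(array([461.1, 201. ]), 0.83), (array([438.2, 272.9]), 0.45)]
paddle [(array([467.5, 195.9]), 0.72)]
paddle_grip [(array([464.6, 195.3]), 0.72), (array([312.9, 214. ]), 0.51)]
tray [(array([214.5, 239.5]), 0.92)]
bulb0 [(array([194.9, 198.3]), 0.72), (array([197.3, 261.4]), 0.71), (array([210.1, 229.2]), 0.53)]
corm0 [(array([337.9, 218.5]), 0.49), (array([338.3, 189.9]), 0.49), (array([304.5, 204.3]), 0.45), (array([341.7, 204.7]), 0.44), (array([313.7, 193.1]), 0.43)]
clay_pot [(array([316.8, 137.9]), 0.62), (array([436.9, 271. ]), 0.41)]
plant_food [(array([269.1, 147.7]), 0.74)]
trowel [(array([412.5, 158.2]), 0.72), (array([443.1, 272.6]), 0.52), (array([209.8, 230. ]), 0.15)]
```

View pics/top0.png

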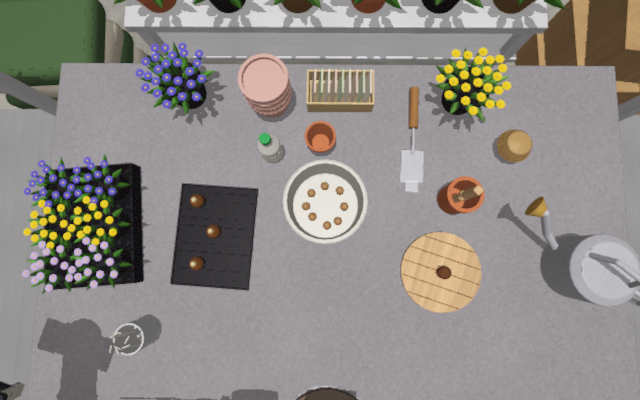

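View pics/side0.png

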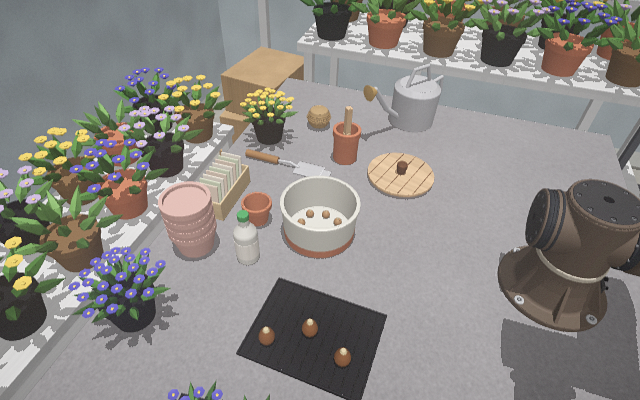

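```bash
python3 - <<'E'
from h import *
np.set_printoptions(precision=3,suppress=True)
S=snap("side");T=snap("top")
print("pot rim/T",ray(T,(323.5,199.6),.108),"S",ray(S,(321.8,213.5),.06))
print("lid",ray(T,(440.3,272.5),.019),"knob",ray(T,(442.4,273),.05),ray(S,(401.7,174.9),.042))
print("holder",ray(T,(461,201),.1)," paddle grip",ray(T,(466,195.5),.15),ray(S,(348.2,121.6),.15))
print("tray",ray(T,(214.5,239.5),.004))
for uv in((194.9,198.3),(197.3,261.4),(210.1,229.2)):print("bT",ray(T,uv,.03))
for uv in((267.2,336.4),(312.5,326.9),(342.9,359.7)):print("bS",ray(S,uv,.026))
print("clay",ray(T,(316.8,137.9),.05),"food",ray(T,(269,147.7),.12),"trowel",ray(T,(412.5,158.2),.01))
# masks ellipse
for n,p in(("S",S),("T",T)):
  for th in("pot_floor","lid","holder_floor","paddle"):
    c=ctrl.cut_out(p,th)
    if c:
      ys,xs=np.nonzero(c[0]["pixels"]);print(n,th,round(c[0]["conf"],2),len(xs),xs.min(),xs.max(),ys.min(),ys.max(),xs.mean().round(1),ys.mean().round(1))
E
```

```text
pot rim/T [0.565 0.016 0.108] S [0.558 0.008 0.06 ]
lid [ 0.398 -0.275  0.019] knob [ 0.399 -0.271  0.05 ] [ 0.394 -0.236  0.042]
holder [ 0.567 -0.303  0.1  ]  paddle grip [ 0.574 -0.298  0.15 ] [ 0.575 -0.287  0.15 ]
tray [0.469 0.296 0.004]
bT [0.572 0.344 0.03 ]
bT [0.414 0.329 0.03 ]
bT [0.494 0.301 0.03 ]
bS [0.564 0.346 0.026]
bS [0.485 0.296 0.026]
bS [0.406 0.343 0.026]
clay [0.727 0.036 0.05 ] food [0.683 0.145 0.12 ] trowel [ 0.687 -0.211  0.01 ]
S pot_floor 0.97 5138 280 360 175 257 318.9 215.1
S lid 0.71 2313 368 433 153 197 400.3 174.4
S holder_floor 0.79 934 333 360 122 164 345.4 143.0
S paddle 0.59 187 344 351 107 134 347.5 120.4
T pot_floor 0.8 5301 283 367 159 243 324.6 200.8
T lid 0.92 5089 400 480 232 311 440.2 271.5
T holder_floor 0.91 1007 437 483 176 213 458.6 196.1
T paddle 0.74 278 452 482 185 201 467.2 193.2
```

The top picture shows three bulbs on the tray at (197,200), (213,231) and (196,263), the pot at (325,201), the lid at (441,271) with its knob at (444,272), and the tool pot at (462,196) with a leaning paddle. The side picture agrees. Next I'll refine the positions with masks from both views.

```bash
cat >> h.py <<'E'
def masks(p,th,c=.3): return [d["pixels"] for d in ctrl.cut_out(p,th) if d["conf"]>c]
def cen(m): ys,xs=np.nonzero(m);return np.array([xs.mean(),ys.mean()])
def tri(obs):
    A=[];b=[]
    for p,uv in obs:
        K,Rm,t=cam(p);P=K@np.c_[Rm,t]
        for i in(0,1):
            r=uv[i]*P[2]-P[i];r=r/np.linalg.norm(r[:3]);A.append(r[:3]);b.append(-r[3])
    x,res,*_=np.linalg.lstsq(np.array(A),np.array(b),rcond=None);return x,float(np.sqrt(res.sum()))
from scipy.optimize import least_squares
def hull(m):
    return cv2.convexHull(max(cv2.findContours(m.astype(np.uint8),0,2)[0],key=len))[:,0]
def fit_rev(obs,prof,x0):
    "fit xy of a body of revolution with profile [(z,r)..] to mask bounding boxes"
    a=np.linspace(0,2*np.pi,72)
    def f(q):
        e=[]
        for p,m in obs:
            uv=np.array([proj(p,[q[0]+r*np.cos(t),q[1]+r*np.sin(t),z]) for z,r in prof for t in a])
            ys,xs=np.nonzero(m)
            e+=[uv[:,0].min()-xs.min()+.0,uv[:,0].max()-xs.max()-1,uv[:,1].min()-ys.min(),uv[:,1].max()-ys.max()-1]
        return np.array(e)
    s=least_squares(f,x0,loss="soft_l1",diff_step=1e-3);return s.x,f(s.x).round(1)
E
python3 - <<'E'
from h import *
np.set_printoptions(precision=4,suppress=True)
S=snap("side","s1");T=snap("top","t1")
def rep(th,prof,x0):
    for nm,ps in(("T",[T]),("S",[S]),("both",[T,S])):
        o=[(p,masks(p,th)[0]) for p in ps if masks(p,th)]
        if o:print(th,nm,*fit_rev(o,prof,x0))
rep("pot_floor",[(.108,.0985),(0,.07)],[.565,.014])
rep("lid",[(.019,.099),(.009,.099),(.055,.016)],[.398,-.27])
bs=[("bulb",m,cen(m)) for m in masks(S,"bulb0")];bt=[("b",m,cen(m)) for m in masks(T,"bulb0")]
for _,m,c in bt:
    for _,n,d in bs:
        x,e=tri([(T,c),(S,d)])
        if e<.012: print("bulb",x,e,m.sum(),n.sum(),ray(T,c,.024),ray(S,d,.024), fit_rev([(T,m),(S,n)],[(.003,.008),(.02,.017),(.03,.014),(.049,.002)],x[:2]))
# enlarged crops of the paddle
c1=cv2.resize(T["color"][160:320,395:515],None,fx=3,fy=3,interpolation=cv2.INTER_CUBIC)
c2=cv2.resize(S["color"][95:205,325:445],None,fx=3.3,fy=3.3,interpolation=cv2.INTER_CUBIC)
h=np.zeros((480,760,3),np.uint8);h[:480,:360]=c1;h[:c2.shape[0],362:362+c2.shape[1]]=c2[:, :398]
cv2.imwrite("pics/crop1.png",h[:,:,::-1])
E
```

```text
pot_floor T [0.5627 0.0127] [-0.4  0.4 -0.2  0.2]
pot_floor S [0.5575 0.0277] [-0.9  0.9  3.5 -1.9]
pot_floor both [0.5622 0.0138] [-0.9 -0.   0.   0.4 -0.5  0.3 -0.1 -6.5]
lid T [ 0.3994 -0.2758] [ 0.8 -0.7 -0.2  0.2]
lid S [ 0.3991 -0.2755] [-0.7  0.7 -0.7  0.4]
lid both [ 0.3993 -0.2757] [ 0.7 -0.8 -0.2  0.2 -0.7  0.6 -0.8  0.3]
bulb [0.4099 0.3357 0.0229] 0.0004902811490031316 152 259 [0.4103 0.3354 0.024 ] [0.4095 0.3362 0.024 ] (array([0.4089, 0.3349]), array([ 0.1, -0.3,  0.3, -0. , -0.2,  0.1,  0.8, -1.6]))
bulb [0.5678 0.3426 0.0241] 5.255414695600108e-05 123 259 [0.5678 0.3426 0.024 ] [0.5678 0.3425 0.024 ] (array([0.5675, 0.3424]), array([-0.2,  0.2, -0.2, -0. ,  0.2, -0. ,  2.1, -1.3]))
```

View pics/crop1.png

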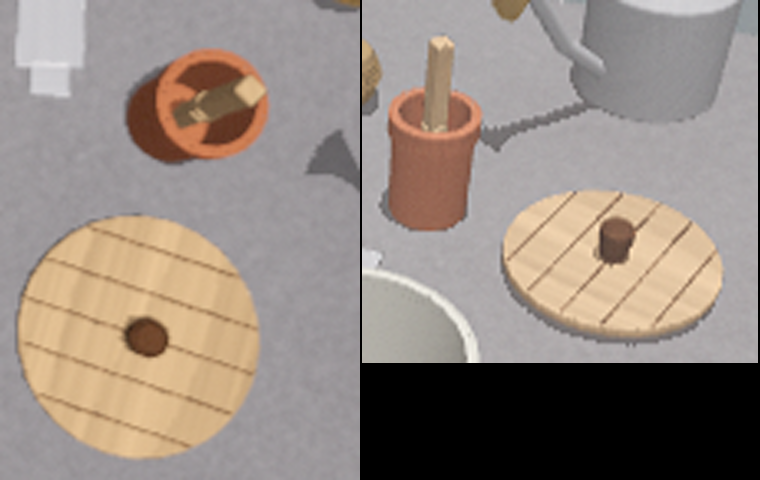

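Request:
send_rows:
  deltas:
    - [[0.56,0.2335,0.16],-0.181]
    - [[0.56,0.2335,0.16],-0.181]
    - [[0.56,0.2335,0.16],-0.181]
    - [[0.56,0.2335,0.16],-0.181]
    - [[0.56,0.2335,0.16],-0.181]
  gripper: 0.85

```text
clock: 3.22
tool_pos: [0.3474, 0.5199, 0.2388]
orientation: [-180.0, -0.0, 0.0]
force: [0.9, 0.9, 0.5]
opening: 0.0749
gripper_force: 0.0
```

```bash
python3 - <<'E'
from h import *
o=ctrl.get_obs();print(o["tool_pos"],o["orientation"],to([.5675,.3425,.16]))
E
```

```text
[0.3473652  0.51989921 0.23884891] [-1.79971297e+02 -1.21701727e-02  2.70934655e-02] [0.275  0.2219 0.0985]
```

Request:
send_rows:
  deltas:
    - [[0.275,0.222,0.0985],0]
    - [[0.275,0.222,0.0985],0]
    - [[0.275,0.222,0.0985],0]
    - [[0.275,0.222,0.0985],0]
    - [[0.275,0.222,0.0985],0]

```text
clock: 3.63
tool_pos: [0.5037, 0.3937, 0.1829]
orientation: [-180.0, -0.0, -0.0]
force: [0.7, 1.4, -0.1]
opening: 0.0741
gripper_force: 0.0
```

Request:
send_rows:
  deltas:
    - [[0.04,0.032,0.015],0]
    - [[0.08,0.064,0.03],0]
    - [[0.08,0.064,0.06],0]
    - [[0.08,0.064,0.08],0]
    - [[0.08,0.064,0.08],0]
  gripper: 0.85

```text
clock: 4.05
tool_pos: [0.5655, 0.3413, 0.1151]
orientation: [179.8, 0.3, -0.2]
force: [-0.7, 0.2, -0.1]
opening: 0.0743
gripper_force: 0.0
```

Request:
send_rows:
  deltas:
    - [[0.002,-0.001,0.02],0]
    - [[0.002,-0.001,0.04],0]
    - [[0.002,-0.001,0.055],0]
    - [[0.002,-0.001,0.055],0]
    - [[0.002,-0.001,0.055],0]

```text
clock: 4.47
tool_pos: [0.5679, 0.345, 0.0756]
orientation: [180.0, -0.0, 0.0]
force: [-0.6, -0.0, -0.7]
opening: 0.0747
gripper_force: 0.0
```

Request:
send_rows:
  deltas:
    - [[0,0,0],0]
    - [[0,0,0],0]
    - [[0,0,0],0]
    - [[0,0,0],0]
    - [[0,0,0],0]
  gripper: 0.2

```text
clock: 4.88
tool_pos: [0.568, 0.3446, 0.0755]
orientation: [-180.0, -0.0, -0.0]
force: [0.3, 0.0, -0.3]
opening: 0.0464
gripper_force: 0.0
```

Request:
send_rows:
  deltas:
    - [[0,0.002,0.005],0]
    - [[0,0.002,0.005],0]
    - [[0,0.002,0.005],0]
    - [[0,0.002,0.005],0]
    - [[0,0.002,0.005],0]
  gripper: 0.2

```text
clock: 5.3
tool_pos: [0.568, 0.3429, 0.071]
orientation: [180.0, 0.0, -0.0]
force: [0.3, -0.7, 0.1]
opening: 0.0325
gripper_force: 30.0
```

Request:
send_rows:
  deltas:
    - [[0,0,0],0]
    - [[0,0,-0.02],0]
    - [[0,0,-0.05],0]
    - [[0,0,-0.08],0]
    - [[0,0,-0.11],0]

```text
clock: 5.72
tool_pos: [0.5679, 0.3429, 0.1599]
orientation: [180.0, 0.0, -0.0]
force: [-0.4, 0.6, -0.1]
opening: 0.0322
gripper_force: 30.0
```

Request:
send_rows:
  deltas:
    - [[0,0.01,-0.04],0]
    - [[0.01,0.05,-0.06],0]
    - [[0.02,0.1,-0.06],0]
    - [[0.03,0.15,-0.06],0]
    - [[0.037,0.2,-0.06],0]

```text
clock: 6.13
tool_pos: [0.5977, 0.1818, 0.2078]
orientation: [-180.0, -0.1, 0.0]
force: [1.8, -0.5, -0.5]
opening: 0.0324
gripper_force: 30.0
```

Request:
send_rows:
  deltas:
    - [[0,0.05,0],0]
    - [[0,0.1,0],0]
    - [[0,0.15,0],0]
    - [[0,0.19,0],0]
    - [[0,0.21,0],0]

```text
clock: 6.55
tool_pos: [0.5968, 0.0115, 0.2073]
orientation: [180.0, 0.0, -0.2]
force: [0.0, 0.3, -0.4]
opening: 0.0322
gripper_force: 30.0
```

Request:
send_rows:
  deltas:
    - [[0,0,0.04],0]
    - [[0,0,0.08],0]
    - [[0,0,0.1],0]
    - [[0,0,0.1],0]
    - [[0,0,0.1],0]

```text
clock: 6.97
tool_pos: [0.5972, 0.0147, 0.1267]
orientation: [179.9, 0.1, -0.0]
force: [0.4, -0.1, 0.3]
opening: 0.0324
gripper_force: 30.0
```

Request:
send_rows:
  deltas:
    - [[0,0,0.008],0]
    - [[0,0,0.008],0]
    - [[0,0,0.008],0]
    - [[0,0,0.008],0]
    - [[0,0,0.008],0]

```text
clock: 7.38
tool_pos: [0.5978, 0.0152, 0.1215]
orientation: [-180.0, -0.1, -0.0]
force: [0.0, -0.2, -0.7]
opening: 0.0323
gripper_force: 30.0
```

Request:
send_rows:
  deltas:
    - [[0,0,0],0]
    - [[0,0,0],0]
    - [[0,0,0],0]
    - [[0,0,0],0]
    - [[0,0,0],0]
  gripper: 0.6

```text
clock: 7.8
tool_pos: [0.5975, 0.015, 0.1207]
orientation: [-180.0, -0.0, -0.0]
force: [0.5, 0.2, 0.0]
opening: 0.0517
gripper_force: 0.0
```

Request:
send_rows:
  deltas:
    - [[0,0,-0.03],0]
    - [[0,0,-0.08],0]
    - [[-0.02,-0.03,-0.12],0]
    - [[-0.04,-0.08,-0.12],0]
    - [[-0.06,-0.13,-0.12],0]
  gripper: 0.6

```text
clock: 8.22
tool_pos: [0.5514, 0.1161, 0.2193]
orientation: [-179.9, -0.3, -0.2]
force: [0.0, 1.0, -0.8]
opening: 0.0525
gripper_force: 0.0
```

Request:
send_rows:
  deltas:
    - [[-0.02,-0.045,0],0]
    - [[-0.04,-0.09,0],0]
    - [[-0.06,-0.135,0],0]
    - [[-0.075,-0.18,0],0]
    - [[-0.075,-0.22,0],0]
  gripper: 0.85

```text
clock: 8.63
tool_pos: [0.4888, 0.2933, 0.2173]
orientation: [-180.0, 0.0, 0.0]
force: [1.5, -0.4, 1.2]
opening: 0.0739
gripper_force: 0.0
```

```bash
cat > bulbs.py <<'E'
from h import *
np.set_printoptions(precision=4,suppress=True)
S=snap("side");T=snap("top")
a=masks(T,"bulb0",.25);b=masks(S,"bulb0",.25)
print("T",[ray(T,cen(m),.024) for m in a]);print("S",[ray(S,cen(m),.024) for m in b])
print(ctrl.get_obs()["tool_pos"])
E
python3 bulbs.py
```

```text
T [array([0.4103, 0.3349, 0.024 ]), array([0.5583, 0.0634, 0.024 ]), array([ 0.5507, -0.0002,  0.024 ]), array([0.74  , 0.0303, 0.024 ]), array([ 0.4011, -0.2733,  0.024 ])]
S [array([0.4097, 0.336 , 0.024 ]), array([0.4905, 0.2976, 0.024 ])]
[0.4905 0.2924 0.2164]
```

Request:
send_rows:
  deltas:
    - [[0,-0.006,0.04],0]
    - [[0,-0.006,0.08],0]
    - [[0,-0.006,0.12],0]
    - [[0,-0.006,0.14],0]
    - [[0,-0.006,0.14],0]

```text
clock: 9.25
tool_pos: [0.4894, 0.2933, 0.1008]
orientation: [179.7, 0.3, -0.2]
force: [0.1, -1.0, 0.6]
opening: 0.0744
gripper_force: 0.0
```

Request:
send_rows:
  deltas:
    - [[0,0,0.02],0]
    - [[0,0,0.038],0]
    - [[0,0,0.038],0]
    - [[0,0,0.038],0]
    - [[0,0,0.038],0]

```text
clock: 9.67
tool_pos: [0.4917, 0.2964, 0.0758]
orientation: [-179.9, -0.1, -0.0]
force: [0.1, -0.3, 0.4]
opening: 0.0745
gripper_force: 0.0
```

Request:
send_rows:
  deltas:
    - [[-0.001,0,0.006],0]
    - [[-0.001,0,0.006],0]
    - [[-0.001,0,0.006],0]
    - [[-0.001,0,0.006],0]
    - [[-0.001,0,0.006],0]
  gripper: 0.2

```text
clock: 10.08
tool_pos: [0.4902, 0.2964, 0.0698]
orientation: [-180.0, -0.0, -0.0]
force: [-0.2, 0.6, 0.2]
opening: 0.0467
gripper_force: 0.0
```

Request:
send_rows:
  deltas:
    - [[0,0,0],0]
    - [[0,0,0],0]
    - [[0,0,0],0]
    - [[0,0,0],0]
    - [[0,0,0],0]

```text
clock: 10.5
tool_pos: [0.4902, 0.2964, 0.0696]
orientation: [-180.0, -0.0, -0.0]
force: [0.1, -0.1, 1.6]
opening: 0.0321
gripper_force: 30.0
```

Request:
send_rows:
  deltas:
    - [[0,0,-0.02],0]
    - [[0,0,-0.06],0]
    - [[0,0,-0.1],0]
    - [[0,0,-0.14],0]
    - [[0,0,-0.17],0]

```text
clock: 10.92
tool_pos: [0.4905, 0.2965, 0.2082]
orientation: [-179.9, -0.1, -0.0]
force: [0.2, 0.5, -0.8]
opening: 0.0322
gripper_force: 30.0
```

Request:
send_rows:
  deltas:
    - [[0.01,0.04,0],0]
    - [[0.02,0.08,0],0]
    - [[0.03,0.12,0],0]
    - [[0.04,0.16,0],0]
    - [[0.046,0.2,0],0]

```text
clock: 11.33
tool_pos: [0.5271, 0.1349, 0.2056]
orientation: [-180.0, -0.0, -0.0]
force: [-0.1, 0.4, -0.2]
opening: 0.0335
gripper_force: 3.0
```

Request:
send_rows:
  deltas:
    - [[0,0.04,0],0]
    - [[0,0.08,0],0]
    - [[0,0.12,0],0]
    - [[0,0.155,0],0]
    - [[0,0.155,0],0]

```text
clock: 11.75
tool_pos: [0.5259, 0.0086, 0.2053]
orientation: [180.0, 0.1, -0.2]
force: [0.3, 0.1, -0.8]
opening: 0.0329
gripper_force: 30.0
```

Request:
send_rows:
  deltas:
    - [[0,0,0.04],0]
    - [[0,0,0.08],0]
    - [[0,0,0.107],0]
    - [[0,0,0.107],0]
    - [[0,0,0.107],0]

```text
clock: 12.17
tool_pos: [0.5264, 0.0121, 0.1193]
orientation: [179.9, 0.1, -0.0]
force: [1.1, -0.9, 0.2]
opening: 0.0325
gripper_force: 30.0
```

Request:
send_rows:
  deltas:
    - [[0,0,0],0]
    - [[0,0,0],0]
    - [[0,0,0],0]
    - [[0,0,0],0]
    - [[0,0,0],0]
  gripper: 0.6

```text
clock: 12.58
tool_pos: [0.5272, 0.0125, 0.1208]
orientation: [-180.0, -0.1, -0.0]
force: [0.2, -0.3, -0.4]
opening: 0.0517
gripper_force: 0.0
```

Request:
send_rows:
  deltas:
    - [[0,0,-0.03],0]
    - [[0,0,-0.08],0]
    - [[-0.02,-0.03,-0.11],0]
    - [[-0.04,-0.07,-0.11],0]
    - [[-0.06,-0.11,-0.11],0]

```text
clock: 13.0
tool_pos: [0.4791, 0.1011, 0.2102]
orientation: [-179.9, -0.2, -0.2]
force: [0.7, 0.4, -0.7]
opening: 0.0528
gripper_force: 0.0
```

Request:
send_rows:
  deltas:
    - [[-0.02,-0.045,0],0]
    - [[-0.04,-0.09,0],0]
    - [[-0.06,-0.135,0],0]
    - [[-0.08,-0.18,0],0]
    - [[-0.086,-0.22,0],0]
  gripper: 0.85

```text
clock: 13.42
tool_pos: [0.4081, 0.278, 0.2087]
orientation: [-179.9, -0.0, 0.0]
force: [0.4, -0.1, 0.3]
opening: 0.0742
gripper_force: 0.0
```

Request:
send_rows:
  deltas:
    - [[0,-0.04,0],0]
    - [[0,-0.074,0.01],0]
    - [[0,-0.074,0.04],0]
    - [[0,-0.074,0.06],0]
    - [[0,-0.074,0.06],0]

```text
clock: 13.83
tool_pos: [0.4088, 0.3346, 0.157]
orientation: [179.8, 0.2, -0.0]
force: [0.3, -1.5, -0.0]
opening: 0.0744
gripper_force: 0.0
```

```bash
python3 bulbs.py
```

```text
T [array([0.5072, 0.0359, 0.024 ]), array([ 0.5518, -0.002 ,  0.024 ])]
S []
[0.4107 0.3359 0.1612]
```

Request:
send_rows:
  deltas:
    - [[0,0,0.04],0]
    - [[0,0,0.08],0]
    - [[0,0,0.113],0]
    - [[0,0,0.113],0]
    - [[0,0,0.113],0]

```text
clock: 14.45
tool_pos: [0.4109, 0.3361, 0.0705]
orientation: [-179.9, -0.1, -0.0]
force: [-1.0, 0.7, 0.2]
opening: 0.0746
gripper_force: 0.0
```

Request:
send_rows:
  deltas:
    - [[0,0,0],0]
    - [[0,0,0],0]
    - [[0,0,0],0]
    - [[0,0,0],0]
    - [[0,0,0],0]
  gripper: 0.2

```text
clock: 14.87
tool_pos: [0.4103, 0.3356, 0.0698]
orientation: [-180.0, -0.0, -0.0]
force: [0.8, -0.7, -0.4]
opening: 0.0469
gripper_force: 0.0
```

Request:
send_rows:
  deltas:
    - [[0,0,0],0]
    - [[0,0,0],0]
    - [[0,0,0],0]
    - [[0,0,0],0]
    - [[0,0,0],0]

```text
clock: 15.28
tool_pos: [0.4102, 0.3356, 0.0696]
orientation: [180.0, -0.0, -0.0]
force: [-1.0, -0.1, 1.2]
opening: 0.0322
gripper_force: 30.0
```

Request:
send_rows:
  deltas:
    - [[0,0,-0.03],0]
    - [[0,0,-0.07],0]
    - [[0,0,-0.11],0]
    - [[0,0,-0.15],0]
    - [[0.01,0.02,-0.175],0]

```text
clock: 15.7
tool_pos: [0.4185, 0.3217, 0.2129]
orientation: [-179.8, -0.2, 0.1]
force: [0.4, 0.5, -0.6]
opening: 0.0326
gripper_force: 30.0
```

Request:
send_rows:
  deltas:
    - [[0.02,0.04,0],0]
    - [[0.04,0.08,0],0]
    - [[0.06,0.12,0],0]
    - [[0.08,0.16,0],0]
    - [[0.1,0.2,0],0]

```text
clock: 16.12
tool_pos: [0.4984, 0.158, 0.2096]
orientation: [-180.0, -0.0, -0.0]
force: [0.3, 1.9, -0.5]
opening: 0.0321
gripper_force: 30.0
```

Request:
send_rows:
  deltas:
    - [[0.02,0.04,0],0]
    - [[0.04,0.08,0],0]
    - [[0.06,0.12,0],0]
    - [[0.075,0.16,0],0]
    - [[0.08,0.184,0],0]

```text
clock: 16.53
tool_pos: [0.563, 0.0096, 0.2091]
orientation: [180.0, 0.0, -0.1]
force: [0.3, -0.5, 0.1]
opening: 0.0324
gripper_force: 30.0
```

Request:
send_rows:
  deltas:
    - [[0,0,0.04],0]
    - [[0,0,0.08],0]
    - [[0,0,0.107],0]
    - [[0,0,0.107],0]
    - [[0,0,0.107],0]

```text
clock: 16.95
tool_pos: [0.5615, 0.012, 0.1232]
orientation: [179.9, 0.2, -0.0]
force: [0.5, 0.0, 0.4]
opening: 0.0322
gripper_force: 30.0
```

Request:
send_rows:
  deltas:
    - [[0,0,0],0]
    - [[0,0,0],0]
    - [[0,0,0],0]
    - [[0,0,0],0]
    - [[0,0,0],0]
  gripper: 0.6

```text
clock: 17.37
tool_pos: [0.5624, 0.0125, 0.1248]
orientation: [-180.0, -0.1, -0.0]
force: [-0.3, -0.1, -0.6]
opening: 0.0521
gripper_force: 0.0
```

Request:
send_rows:
  deltas:
    - [[0,0,-0.04],0]
    - [[0,0,-0.09],0]
    - [[0,-0.03,-0.13],0]
    - [[0,-0.08,-0.15],0]
    - [[0,-0.13,-0.15],0]

```text
clock: 17.78
tool_pos: [0.5638, 0.1171, 0.2495]
orientation: [-179.8, -0.5, -0.1]
force: [1.6, 0.6, -0.5]
opening: 0.0527
gripper_force: 0.0
```

Request:
send_rows:
  deltas:
    - [[-0.03,-0.04,0],0]
    - [[-0.06,-0.08,0],0]
    - [[-0.09,-0.12,0],0]
    - [[-0.12,-0.16,0],0]
    - [[-0.12,-0.2,0],0]

```text
clock: 18.2
tool_pos: [0.4626, 0.2771, 0.2449]
orientation: [-179.9, 0.0, 0.0]
force: [0.8, -0.3, -0.6]
opening: 0.0525
gripper_force: 0.0
```

```bash
cat > look.py <<'E'
import sys
from h import *
S=snap("side");T=snap("top")
c1=cv2.resize(T["color"][150:330,270:500],None,fx=3.3,fy=3.3,interpolation=cv2.INTER_CUBIC)[:, :400*2]
k=(800-5)/2/115
a=cv2.resize(T["color"][150:255,275:375],(400,420),interpolation=cv2.INTER_CUBIC)
b=cv2.resize(T["color"][160:265,395:495] if len(sys.argv)<3 else T["color"][170:320,150:260],(400,420),interpolation=cv2.INTER_CUBIC)
c=cv2.resize(S["color"][90:270,270:445],(174,180))
h=np.hstack([a,b]);cv2.imwrite(f"pics/{sys.argv[1]}.png",h[:,:,::-1])
cv2.imwrite(f"pics/{sys.argv[1]}s.png",cv2.resize(S["color"][90:270,240:500],None,fx=3,fy=3,interpolation=cv2.INTER_CUBIC)[:,:,::-1])
E
python3 look.py A
```

```text
(no output)
```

View pics/A.png

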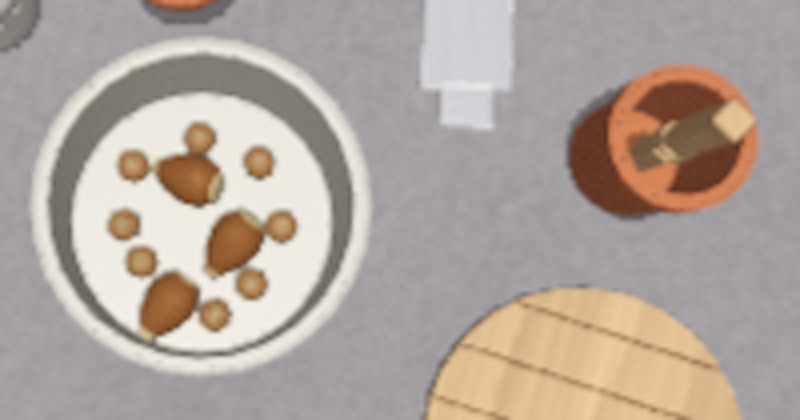

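View pics/As.png

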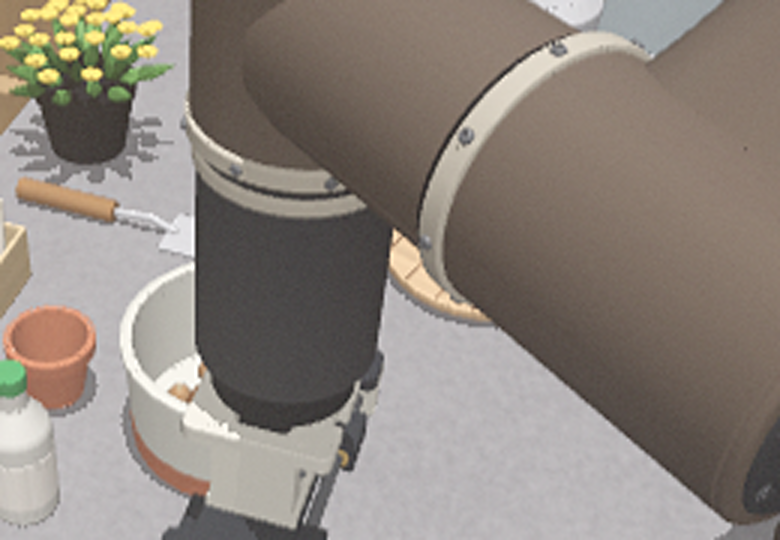

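The top crop shows all 3 bulbs and 8 corms in the pot. The paddle's handle end is at (738,120) in the crop, and the paddle leans to the right, away from the pot. The side view is blocked by the arm. Next, the paddle's axis.

```bash
python3 - <<'E'
from h import *
np.set_printoptions(precision=4,suppress=True)
S=snap("side");T=snap("top")
e=tri([(T,(479.5,190)),(S,(348.9,108))]);print("end",e)
def nrm(p,a,b):
    K,Rm,t=cam(p);f=lambda q:Rm.T@np.linalg.solve(K,[*q,1.]);n=np.cross(f(a),f(b));return n/np.linalg.norm(n)
for tl in((457,197.5),(459,197.5),(459,198.5)):
    d=np.cross(nrm(T,(479.5,190),tl),nrm(S,(348.9,108),(347.4,134.4)));d/=np.linalg.norm(d);d*=np.sign(d[2])
    print("dir",d,"tilt",np.degrees(np.arccos(d[2])),"tip",e[0]-.175*d,"grip",e[0]-.03*d)
print("holder",ray(T,(465.9,194.75),.11))
for r in masks(T,"holder_floor")[:1]:print(fit_rev([(T,r)],[(.11,.0425),(.09,.0425),(0,.033)],[.57,-.31]))
print(np.degrees(cv2.minAreaRect(hull(masks(T,"paddle")[0]))[2]) if 0 else cv2.minAreaRect(hull(masks(T,"paddle")[0])))
E
```

```text
end (array([ 0.5831, -0.3175,  0.1755]), 0.00048486962447197887)
dir [ 0.104  -0.3292  0.9385] tilt 20.19843956181641 tip [ 0.5649 -0.2599  0.0113] grip [ 0.5799 -0.3077  0.1474]
dir [ 0.0712 -0.186   0.98  ] tilt 11.485386960803813 tip [ 0.5706 -0.285   0.004 ] grip [ 0.5809 -0.312   0.1461]
dir [ 0.0391 -0.0484  0.9981] tilt 3.5671731128303947 tip [ 0.5762 -0.3091  0.0008] grip [ 0.5819 -0.3161  0.1456]
holder [ 0.5808 -0.3112  0.11  ]
(array([ 0.5824, -0.3091]), array([ 0.4, -0.3, -0.2,  0.2]))
((309.5, 214.5), (7.0, 7.0), 90.0)
```

```bash
python3 - <<'E'
from h import *
T=snap("top")
a=cv2.resize(T["color"][176:216,440:490],(500,400),interpolation=cv2.INTER_CUBIC)
s=cv2.imread("pics/s1.png")[100:150,325:363]
b=cv2.resize(s,(304,400),interpolation=cv2.INTER_CUBIC)
cv2.imwrite("pics/B.png",np.hstack([a[:,:,::-1],b])[:,:800])
for x,y in((.583,-.3175),(.585,-.31)):
    print(proj(T,[x,y,.176]),proj(T,[x,y,.091]),proj(T,[x,y,.006]))
E
```

```text
[479.5389935  189.84116189] [465.7976628  194.89080713] [454.33025336 199.10483492]
[475.96040526 188.86076628] [462.54842403 193.99633967] [451.35486977 198.28245657]
```

View pics/B.png

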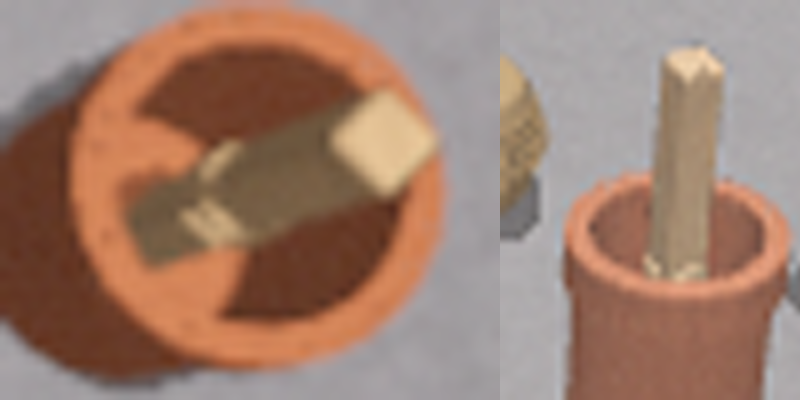

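```bash
python3 - <<'E'
from h import *
o=ctrl.get_obs();print(o["joint_pos"].round(1),o["tool_pos"],o["orientation"].round(2),to([.5825,-.314,.255]))
p=snap("top")
c=[ray(p,(440+u/10,176+v/10),.176)[:2] for u,v in((330,140),(385,90),(437,142),(392,197))]
for i in range(4):
    d=c[(i+1)%4]-c[i];print(np.degrees(np.arctan2(d[1],d[0])).round(1),np.linalg.norm(d).round(4))
E
```

```text
[ 51.3  10.2 -20.2  -0.  -59.6  38.6] [0.46625881 0.27554199 0.24391517] [ 1.7999e+02  1.0000e-02 -8.0000e-02] [ 0.1463  0.7367 -0.0138]
-47.5 0.0162
-136.1 0.0153
140.5 0.0155
46.5 0.0175
```

Request:
send_rows:
  deltas:
    - [[0.01,0.05,-0.01],0]
    - [[0.02,0.1,-0.02],0]
    - [[0.03,0.15,-0.03],0]
    - [[0.04,0.2,-0.03],0]
    - [[0.05,0.25,-0.03],0]
  gripper: 0.7

```text
clock: 19.02
tool_pos: [0.5062, 0.0737, 0.2688]
orientation: [-180.0, -0.1, -0.1]
force: [1.3, -0.7, -0.0]
opening: 0.0611
gripper_force: 0.0
```

Request:
send_rows:
  deltas:
    - [[0.01,0.05,0],0]
    - [[0.02,0.1,0],0]
    - [[0.03,0.15,0],0]
    - [[0.04,0.2,0],0]
    - [[0.05,0.25,0],0]

```text
clock: 19.43
tool_pos: [0.5455, -0.1268, 0.2682]
orientation: [-180.0, -0.0, -0.1]
force: [0.1, 0.0, 0.2]
opening: 0.0618
gripper_force: 0.0
```

Request:
send_rows:
  deltas:
    - [[0.01,0.05,0],0.06]
    - [[0.02,0.1,0],0.12]
    - [[0.03,0.15,0],0.18]
    - [[0.04,0.18,0],0.25]
    - [[0.045,0.2,0],0.32]

```text
clock: 19.85
tool_pos: [0.5813, -0.2879, 0.2673]
orientation: [180.0, 0.0, -29.4]
force: [0.3, 0.9, 0.2]
opening: 0.0616
gripper_force: 0.0
```

Request:
send_rows:
  deltas:
    - [[0,0,0],0.06]
    - [[0,0,0],0.12]
    - [[0,0,0],0.18]
    - [[0,0,0],0.18]
    - [[0,0,0],0.18]

```text
clock: 20.27
tool_pos: [0.5813, -0.2845, 0.2678]
orientation: [180.0, 0.0, -44.9]
force: [-0.3, 0.1, -0.7]
opening: 0.0614
gripper_force: 0.0
```

```bash
python3 - <<'E'
from h import *
o=ctrl.get_obs();print(o["joint_pos"].round(1),o["tool_pos"],o["orientation"].round(2),to([.5825,-.314,.197]))
E
```

```text
[ -8.8  18.9  -5.1  -0.  -66.1  53.9] [ 0.58132451 -0.28454269  0.26782316] [ 1.7999e+02  1.0000e-02 -4.4940e+01] [0.0271 0.025  0.0885]
```

Request:
send_rows:
  deltas:
    - [[0.027,0.025,0],0]
    - [[0.027,0.025,0],0]
    - [[0.027,0.025,0.03],0]
    - [[0.027,0.025,0.06],0]
    - [[0.027,0.025,0.086],0]

```text
clock: 20.68
tool_pos: [0.5825, -0.3134, 0.1982]
orientation: [-180.0, -0.0, -44.9]
force: [-0.1, 0.3, -0.6]
opening: 0.061
gripper_force: 0.0
```

Request:
send_rows:
  deltas:
    - [[0,0,0],0]
    - [[0,0,0],0]
    - [[0,0,0],0]
    - [[0,0,0],0]
    - [[0,0,0],0]

```text
clock: 21.1
tool_pos: [0.5837, -0.3133, 0.2008]
orientation: [-179.9, -0.1, -45.0]
force: [0.6, 0.2, 0.2]
opening: 0.061
gripper_force: 0.0
```

```bash
python3 - <<'E'
from h import *
print(ctrl.get_obs()["tool_pos"])
p=snap("side");T=snap("top")
cv2.imwrite("pics/C.png",np.hstack([cv2.resize(p["color"][60:180,290:410],(400,400),interpolation=cv2.INTER_CUBIC),cv2.resize(T["color"][150:250,420:520],(400,400),interpolation=cv2.INTER_CUBIC)])[:,:,::-1])
E
```

```text
[ 0.5837035  -0.31333538  0.20081736]
```

View pics/C.png

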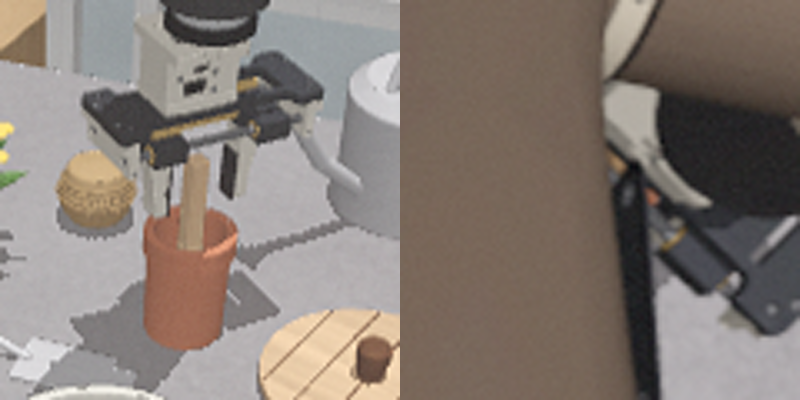

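The side crop shows the handle between the fingers at (197,200). Closing and lifting.

Request:
send_rows:
  deltas:
    - [[0,0,0.003],0]
    - [[0,0,0.003],0]
    - [[0,0,0.003],0]
    - [[0,0,0.003],0]
    - [[0,0,0.003],0]
  gripper: 0.0

```text
clock: 21.62
tool_pos: [0.583, -0.3131, 0.1967]
orientation: [180.0, 0.0, -45.0]
force: [0.3, -1.0, 0.2]
opening: 0.0336
gripper_force: 0.0
```

Request:
send_rows:
  deltas:
    - [[0,0,0],0]
    - [[0,0,0],0]
    - [[0,0,0],0]
    - [[0,0,0],0]
    - [[0,0,0],0]
  gripper: 0.0

```text
clock: 22.03
tool_pos: [0.583, -0.3131, 0.1967]
orientation: [-180.0, 0.0, -45.0]
force: [0.1, 0.2, -0.3]
opening: 0.018
gripper_force: 30.0
```

Request:
send_rows:
  deltas:
    - [[0,0,-0.03],0]
    - [[0,0,-0.07],0]
    - [[0,0,-0.11],0]
    - [[0,0,-0.15],0]
    - [[0,0,-0.17],0]

```text
clock: 22.45
tool_pos: [0.5837, -0.3137, 0.3374]
orientation: [-179.9, -0.3, -45.0]
force: [0.3, 0.0, 0.5]
opening: 0.0179
gripper_force: 30.0
```

```bash
python3 - <<'E'
from h import *
print(ctrl.get_obs()["tool_pos"],ctrl.get_obs()["orientation"])
p=snap("side")
cv2.imwrite("pics/D.png",cv2.resize(p["color"][20:180,280:440],(600,600),interpolation=cv2.INTER_CUBIC)[:,:,::-1])
E
```

```text
[ 0.58371387 -0.31372578  0.33743553] [-179.89978286   -0.28149617  -45.00965572]
```

View pics/D.png

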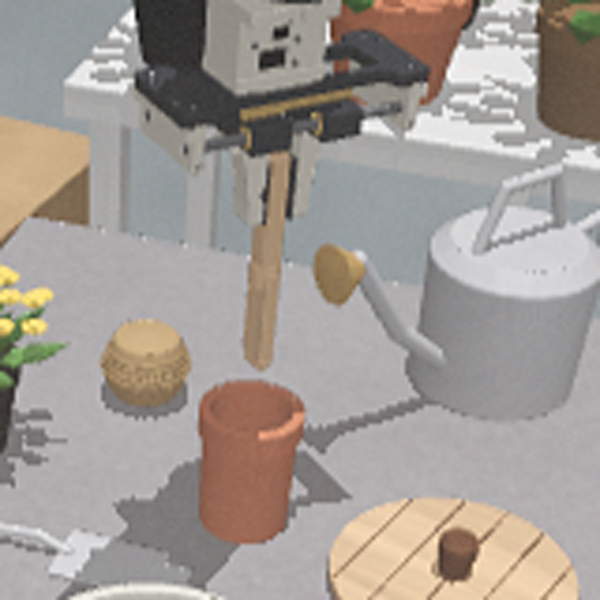

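The paddle is held and out of the tool pot, with its tip at (258,366) in the crop, leaning slightly. Now the tip offset.

```bash
python3 - <<'E'
from h import *
np.set_printoptions(precision=4,suppress=True)
p=snap("side");T=snap("top")
S=lambda u,v:(280+u*160/600,20+v*160/600)
tip=ray(p,S(259,364),.147);print("tip",tip,"shoulder",ray(p,S(263,265),.232))
for t in([.5837,-.3137,.147],[.5837,-.3017,.147],[.5717,-.3137,.147],[.5837,-.3137,.157]):
    q=proj(p,t);print(t,(q-[280,20])*600/160)
print(masks(T,"paddle") and cen(masks(T,"paddle")[0]))
E
```

```text
tip [ 0.5801 -0.3155  0.147 ] shoulder [ 0.5838 -0.3154  0.232 ]
[0.5837, -0.3137, 0.147] [253.9528 364.3   ]
[0.5837, -0.3017, 0.147] [249.9143 372.1557]
[0.5717, -0.3137, 0.147] [268.792  367.2019]
[0.5837, -0.3137, 0.157] [254.9156 353.2252]
[]
```

Request:
send_rows:
  deltas:
    - [[-0.03,-0.028,0],0]
    - [[-0.065,-0.06,0],0]
    - [[-0.1,-0.0925,0],0]
    - [[-0.135,-0.125,0],0]
    - [[-0.17,-0.157,0],0]

```text
clock: 23.07
tool_pos: [0.5747, -0.1266, 0.3309]
orientation: [179.9, 0.1, -45.1]
force: [0.6, -0.5, -0.7]
opening: 0.0177
gripper_force: 30.0
```

Request:
send_rows:
  deltas:
    - [[-0.035,-0.032,0],0]
    - [[-0.07,-0.065,0],0]
    - [[-0.105,-0.097,0],0]
    - [[-0.135,-0.125,0],0]
    - [[-0.15,-0.139,0],0]

```text
clock: 23.48
tool_pos: [0.5687, 0.0384, 0.331]
orientation: [179.9, 0.1, -44.9]
force: [0.2, -1.0, -0.8]
opening: 0.0178
gripper_force: 30.0
```

```bash
python3 - <<'E'
from h import *
np.set_printoptions(precision=4,suppress=True)
o=ctrl.get_obs();print(o["tool_pos"],o["opening"],to([.570,.035,.207]))
p=snap("side");T=snap("top")
cv2.imwrite("pics/E.png",np.hstack([cv2.resize(p["color"][80:270,250:400],(400,507),interpolation=cv2.INTER_CUBIC),cv2.resize(T["color"][145:265,275:370],(400,507),interpolation=cv2.INTER_CUBIC)])[:,:,::-1])
print(ctrl.boxes_of(p,"paddle"),proj(p,o["tool_pos"]-[0,0,.19]))
# stir rows, tool shares; start theta=90deg at r=25mm, to r=45 at 114.. ; then full rounds
f=lambda t,r:np.array([r*np.cos(np.radians(t+45)),-r*np.sin(np.radians(t+45))])/.8
a=f(90,.025);print("entry",[list((f(90-24*min(k,5)/5*2.5/1,.025+.004*k)-a).round(3)) for k in range(1,6)])
E
```

```text
[0.5687 0.0384 0.331 ] 0.017758490287086752 [0.0045 0.0016 0.1551]
[{'xy': [0.4997, 0.4267], 'conf': 0.88}] [314.5035 196.7933]
entry [[np.float64(0.002), np.float64(-0.008)], [np.float64(0.007), np.float64(-0.016)], [np.float64(0.015), np.float64(-0.024)], [np.float64(0.025), np.float64(-0.029)], [np.float64(0.037), np.float64(-0.032)]]
```

View pics/E.png

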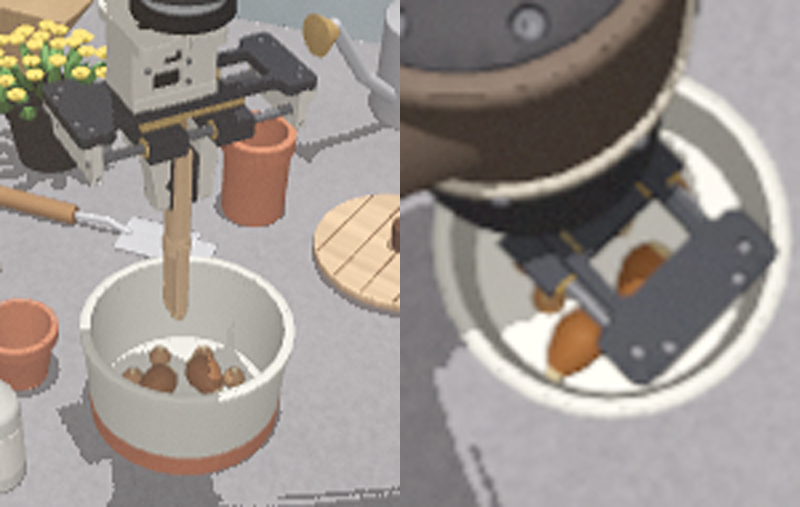

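The side crop shows the paddle's tip at (178,318), hanging over the open part of the pot. Descending.

Request:
send_rows:
  deltas:
    - [[0.004,0.002,0.03],0]
    - [[0.004,0.002,0.06],0]
    - [[0.004,0.002,0.09],0]
    - [[0.004,0.002,0.11],0]
    - [[0.004,0.002,0.12],0]

```text
clock: 24.05
tool_pos: [0.5691, 0.0305, 0.2332]
orientation: [179.7, 0.2, -45.1]
force: [-0.9, 0.9, -0.8]
opening: 0.0178
gripper_force: 30.0
```

Request:
send_rows:
  deltas:
    - [[0,0,0.01],0]
    - [[0,0,0.02],0]
    - [[0,0,0.03],0]
    - [[0,0,0.035],0]
    - [[0,0,0.035],0]

```text
clock: 24.47
tool_pos: [0.5705, 0.0318, 0.208]
orientation: [180.0, 0.0, -45.0]
force: [-0.4, 0.9, -1.1]
opening: 0.0181
gripper_force: 30.0
```

```bash
python3 - <<'E'
from h import *
o=ctrl.get_obs();print(o["tool_pos"],o["force"].round(1),o["opening"])
p=snap("side")
cv2.imwrite("pics/F.png",cv2.resize(p["color"][140:270,260:380],(554,600),interpolation=cv2.INTER_CUBIC)[:,:,::-1])
C=np.array([.567,.010]);r=.045
# entry: from the present place to theta=54 on the circle, then 15-row rounds ccw
def tl(v): v=np.array(v);return np.array([.7071*(v[0]-v[1]),-.7071*(v[0]+v[1])])/.8
c=lambda t:C+r*np.array([np.cos(np.radians(t)),np.sin(np.radians(t))])
print("to 90:",tl(c(90)-o["tool_pos"][:2]).round(3))
for k in range(3):
    t0=90+120*k;print(t0,[[float(x) for x in tl(c(t0+24*j)-c(t0)).round(3)] for j in range(1,6)])
E
```

```text
[0.5704608  0.03180872 0.2079806 ] [-0.4  0.9 -1.1] 0.018065348747264717
to 90: [-0.024 -0.017]
90 [[-0.013, 0.02], [-0.016, 0.043], [-0.01, 0.065], [0.004, 0.083], [0.025, 0.094]]
210 [[0.023, 0.001], [0.045, -0.007], [0.062, -0.024], [0.07, -0.046], [0.069, -0.069]]
330 [[-0.011, -0.021], [-0.029, -0.036], [-0.051, -0.042], [-0.074, -0.038], [-0.094, -0.025]]
```

View pics/F.png

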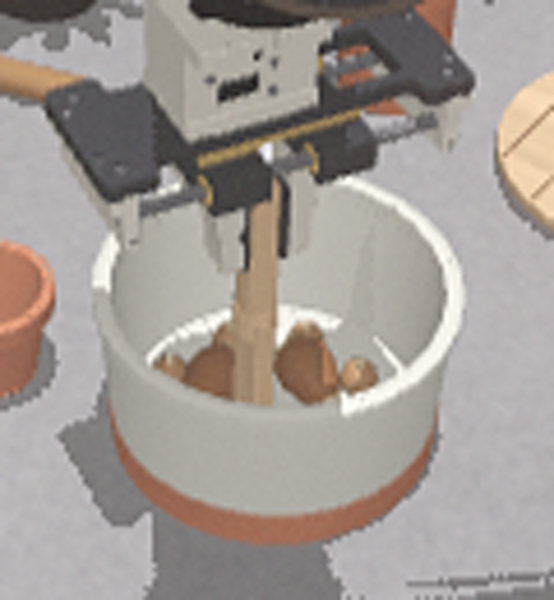

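The paddle is inside the pot with its tip hidden behind the near rim at (255,400), and the force shows no contact. Start the stir with one round and watch the force.

Request:
send_rows:
  deltas:
    - [[-0.006,-0.004,0],0]
    - [[-0.012,-0.008,0],0]
    - [[-0.018,-0.012,0],0]
    - [[-0.024,-0.017,0],0]
    - [[-0.024,-0.017,0],0]

```text
clock: 24.93
tool_pos: [0.5668, 0.0565, 0.2091]
orientation: [-180.0, -0.0, -45.0]
force: [-0.2, 0.6, -1.5]
opening: 0.0177
gripper_force: 30.0
```

Request:
send_rows:
  deltas:
    - [[-0.013,0.02,0],0]
    - [[-0.016,0.043,0],0]
    - [[-0.01,0.065,0],0]
    - [[0.004,0.083,0],0]
    - [[0.025,0.094,0],0]

```text
clock: 25.35
tool_pos: [0.5269, -0.0126, 0.2095]
orientation: [-179.9, -0.0, -45.0]
force: [4.8, 5.7, -0.6]
opening: 0.0178
gripper_force: 30.0
```

Request:
send_rows:
  deltas:
    - [[0.023,0.001,0],0]
    - [[0.045,-0.007,0],0]
    - [[0.062,-0.024,0],0]
    - [[0.07,-0.046,0],0]
    - [[0.069,-0.069,0],0]

```text
clock: 25.77
tool_pos: [0.6068, -0.0138, 0.2087]
orientation: [180.0, -0.0, -45.1]
force: [0.5, 0.4, 0.2]
opening: 0.0177
gripper_force: 30.0
```

Request:
send_rows:
  deltas:
    - [[-0.011,-0.021,0],0]
    - [[-0.029,-0.036,0],0]
    - [[-0.051,-0.042,0],0]
    - [[-0.074,-0.038,0],0]
    - [[-0.094,-0.025,0],0]

```text
clock: 26.18
tool_pos: [0.5671, 0.0559, 0.2084]
orientation: [180.0, -0.0, -45.0]
force: [0.5, 0.6, -0.9]
opening: 0.0181
gripper_force: 30.0
```

Request:
send_rows:
  deltas:
    - [[-0.013,0.02,0],0]
    - [[-0.016,0.043,0],0]
    - [[-0.01,0.065,0],0]
    - [[0.004,0.083,0],0]
    - [[0.025,0.094,0],0]

```text
clock: 26.6
tool_pos: [0.5265, -0.0131, 0.2094]
orientation: [-179.9, -0.0, -45.0]
force: [2.3, 3.4, -1.1]
opening: 0.0174
gripper_force: 30.1
```

Request:
send_rows:
  deltas:
    - [[0.023,0.001,0],0]
    - [[0.045,-0.007,0],0]
    - [[0.062,-0.024,0],0]
    - [[0.07,-0.046,0],0]
    - [[0.069,-0.069,0],0]

```text
clock: 27.02
tool_pos: [0.6068, -0.014, 0.2088]
orientation: [180.0, -0.0, -45.1]
force: [-0.4, -0.6, -0.2]
opening: 0.0179
gripper_force: 30.0
```

Request:
send_rows:
  deltas:
    - [[-0.011,-0.021,0],0]
    - [[-0.029,-0.036,0],0]
    - [[-0.051,-0.042,0],0]
    - [[-0.074,-0.038,0],0]
    - [[-0.094,-0.025,0],0]

```text
clock: 27.43
tool_pos: [0.567, 0.0555, 0.2084]
orientation: [180.0, -0.0, -45.0]
force: [-0.6, 0.2, -0.5]
opening: 0.0179
gripper_force: 30.0
```

```bash
python3 - <<'E'
from h import *
p=snap("side");T=snap("top")
cv2.imwrite("pics/G.png",np.hstack([cv2.resize(p["color"][140:270,260:380],(400,433),interpolation=cv2.INTER_CUBIC),cv2.resize(T["color"][145:255,275:376],(398,433),interpolation=cv2.INTER_CUBIC)])[:,:,::-1])
E
```

```text
(no output)
```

View pics/G.png

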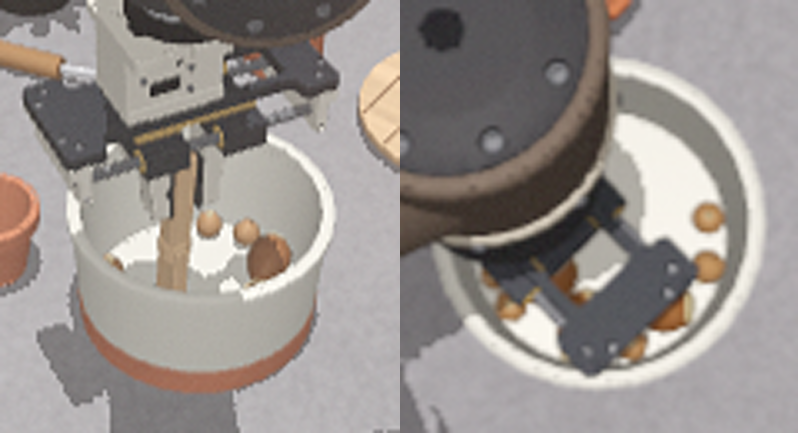

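Corms have been swept along, e.g. to (708,217) and (708,267), and the paddle is still upright in the grip. Three more rounds.

Request:
send_rows:
  deltas:
    - [[-0.013,0.02,0.003],0]
    - [[-0.016,0.043,0.003],0]
    - [[-0.01,0.065,0.003],0]
    - [[0.004,0.083,0.003],0]
    - [[0.025,0.094,0.003],0]

```text
clock: 27.95
tool_pos: [0.528, -0.0126, 0.2074]
orientation: [-179.7, -0.1, -45.0]
force: [3.4, 11.1, 1.6]
opening: 0.0182
gripper_force: 30.2
```

Request:
send_rows:
  deltas:
    - [[0.023,0.001,0],0]
    - [[0.045,-0.007,0],0]
    - [[0.062,-0.024,0],0]
    - [[0.07,-0.046,0],0]
    - [[0.069,-0.069,0],0]

```text
clock: 28.37
tool_pos: [0.6071, -0.0147, 0.2063]
orientation: [180.0, -0.0, -45.2]
force: [-0.4, 1.5, -0.5]
opening: 0.0177
gripper_force: 30.0
```

Request:
send_rows:
  deltas:
    - [[-0.011,-0.021,0],0]
    - [[-0.029,-0.036,0],0]
    - [[-0.051,-0.042,0],0]
    - [[-0.074,-0.038,0],0]
    - [[-0.094,-0.025,0],0]

```text
clock: 28.78
tool_pos: [0.5672, 0.055, 0.2059]
orientation: [180.0, -0.0, -45.0]
force: [-0.0, 0.2, -0.8]
opening: 0.0177
gripper_force: 30.0
```

Request:
send_rows:
  deltas:
    - [[-0.013,0.02,0],0]
    - [[-0.016,0.043,0],0]
    - [[-0.01,0.065,0],0]
    - [[0.004,0.083,0],0]
    - [[0.025,0.094,0],0]

```text
clock: 29.2
tool_pos: [0.5304, -0.0125, 0.2088]
orientation: [-179.5, -0.2, -45.0]
force: [6.9, 4.1, 1.1]
opening: 0.0184
gripper_force: 30.0
```

Request:
send_rows:
  deltas:
    - [[0.023,0.001,0],0]
    - [[0.045,-0.007,0],0]
    - [[0.062,-0.024,0],0]
    - [[0.07,-0.046,0],0]
    - [[0.069,-0.069,0],0]

```text
clock: 29.62
tool_pos: [0.6069, -0.0151, 0.2061]
orientation: [179.9, 0.0, -45.2]
force: [0.3, -0.2, -0.7]
opening: 0.0182
gripper_force: 30.0
```

Request:
send_rows:
  deltas:
    - [[-0.011,-0.021,0],0]
    - [[-0.029,-0.036,0],0]
    - [[-0.051,-0.042,0],0]
    - [[-0.074,-0.038,0],0]
    - [[-0.094,-0.025,0],0]

```text
clock: 30.03
tool_pos: [0.5673, 0.0546, 0.2059]
orientation: [180.0, -0.0, -45.0]
force: [0.1, 0.0, 0.3]
opening: 0.0176
gripper_force: 30.0
```

Request:
send_rows:
  deltas:
    - [[-0.013,0.02,0],0]
    - [[-0.016,0.043,0],0]
    - [[-0.01,0.065,0],0]
    - [[0.004,0.083,0],0]
    - [[0.025,0.094,0],0]

```text
clock: 30.45
tool_pos: [0.5284, -0.0132, 0.2075]
orientation: [-179.7, -0.1, -45.0]
force: [5.5, 8.7, -0.1]
opening: 0.0179
gripper_force: 30.2
```

Request:
send_rows:
  deltas:
    - [[0.023,0.001,0],0]
    - [[0.045,-0.007,0],0]
    - [[0.062,-0.024,0],0]
    - [[0.07,-0.046,0],0]
    - [[0.069,-0.069,0],0]

```text
clock: 30.87
tool_pos: [0.6062, -0.0156, 0.2056]
orientation: [179.9, 0.1, -45.2]
force: [-0.1, -0.7, 0.3]
opening: 0.0181
gripper_force: 30.0
```

Request:
send_rows:
  deltas:
    - [[-0.011,-0.021,0],0]
    - [[-0.029,-0.036,0],0]
    - [[-0.051,-0.042,0],0]
    - [[-0.074,-0.038,0],0]
    - [[-0.094,-0.025,0],0]

```text
clock: 31.28
tool_pos: [0.5666, 0.0537, 0.2053]
orientation: [179.9, 0.0, -45.1]
force: [-0.1, 1.3, 0.4]
opening: 0.0178
gripper_force: 30.0
```

Request:
send_rows:
  deltas:
    - [[0.01,0.01,-0.02],0]
    - [[0.02,0.015,-0.06],0]
    - [[0.02,0.015,-0.1],0]
    - [[0.02,0.015,-0.14],0]
    - [[0.02,0.015,-0.165],0]

```text
clock: 31.7
tool_pos: [0.5703, 0.0329, 0.3418]
orientation: [-179.9, -0.1, -45.1]
force: [0.4, -0.0, -0.3]
opening: 0.018
gripper_force: 30.0
```

Request:
send_rows:
  deltas:
    - [[0.03,0.027,0],0]
    - [[0.065,0.06,0],0]
    - [[0.1,0.091,0],0]
    - [[0.135,0.123,0],0]
    - [[0.17,0.154,0],0]

```text
clock: 32.12
tool_pos: [0.5776, -0.1517, 0.3383]
orientation: [180.0, 0.0, -45.1]
force: [0.7, 0.5, -0.6]
opening: 0.0179
gripper_force: 30.0
```

Request:
send_rows:
  deltas:
    - [[0.035,0.032,0],0]
    - [[0.07,0.064,0],0]
    - [[0.105,0.096,0],0]
    - [[0.14,0.127,0],0]
    - [[0.151,0.138,0],0]

```text
clock: 32.53
tool_pos: [0.5841, -0.3179, 0.3371]
orientation: [179.9, 0.1, -45.3]
force: [-0.3, -0.1, -0.8]
opening: 0.0179
gripper_force: 30.0
```

```bash
python3 - <<'E'
from h import *
np.set_printoptions(precision=4,suppress=True)
o=ctrl.get_obs();print(o["tool_pos"],o["opening"],to([.5855,-.313,.336]))
p=snap("side");T=snap("top")
a=cv2.resize(p["color"][20:180,280:440],(400,400),interpolation=cv2.INTER_CUBIC)
b=cv2.resize(T["color"][150:250,275:375],(400,400),interpolation=cv2.INTER_CUBIC)
cv2.imwrite("pics/H.png",np.hstack([a,b])[:,:,::-1])
for x in([0,0],[-.01,0],[0,.01]):
    print((proj(p,o["tool_pos"]+[*x,-.19])-[280,20])*2.5)
E
```

```text
[ 0.5841 -0.3179  0.3371] 0.017851752972824236 [-0.0031 -0.0056  0.0014]
[169.9165 240.8879]
[178.1389 242.4922]
[167.6843 245.2255]
```

View pics/H.png

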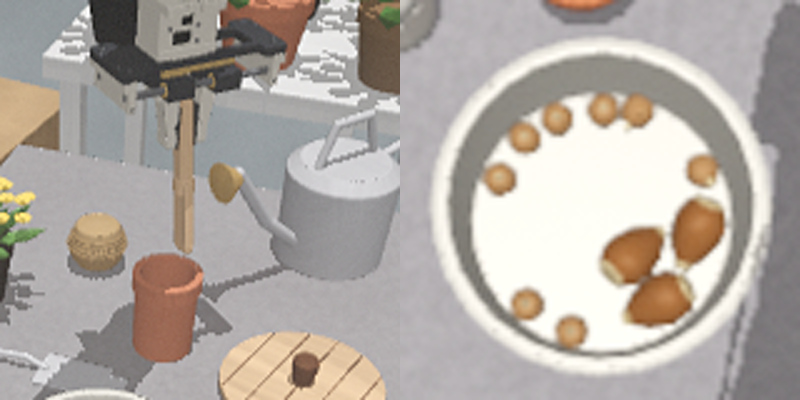

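In the right crop all corms lie near the wall in new places, the bulbs are together, and all are in the pot. In the left crop the paddle tip is at (184,250), 14 px right of vertical, so the paddle pivoted slightly in the grip. Measuring that tilt.

```bash
python3 - <<'E'
from h import *
np.set_printoptions(precision=4,suppress=True)
p=snap("side");T=snap("top");o=ctrl.get_obs();t=o["tool_pos"];print(t,o["orientation"])
m=masks(p,"paddle")
if m:
    m=m[0];rows=np.nonzero(m.any(1))[0];print(rows.min(),rows.max())
    for r in range(rows.min(),rows.max()+1,5):print(r,np.nonzero(m[r])[0].mean().round(1),m[r].sum())
g=t-[0,0,.047]
for dx,dy in((0,0),(-.01,0),(-.02,0),(-.01,.01),(-.015,.015),(-.02,.02)):
    d=np.array([dx,dy,-.143]);d/=np.linalg.norm(d)
    print((dx,dy),[proj(p,g+d*s).round(1) for s in(.02,.06,.1,.143)])
mt=masks(T,"paddle");print([(cen(k),k.sum()) for k in mt],[proj(T,g+[0,0,-.143])])
E
```

```text
[ 0.5847 -0.3131  0.3376] [179.9646   0.0863 -45.1627]
60 122
60 354.0 3
65 354.0 5
70 354.0 5
75 354.0 5
80 352.5 8
85 352.0 9
90 353.0 9
95 353.0 9
100 352.5 8
105 352.5 8
110 352.5 8
115 352.5 8
120 353.5 6
(0, 0) [array([350.7,  78.2]), array([349.5,  91.4]), array([348.5, 104.1]), array([347.3, 117. ])]
(-0.01, 0) [array([351.2,  78.3]), array([351. ,  91.7]), array([350.8, 104.4]), array([350.6, 117.6])]
(-0.02, 0) [array([351.7,  78.3]), array([352.4,  91.8]), array([353.2, 104.7]), array([353.9, 117.9])]
(-0.01, 0.01) [array([351.1,  78.5]), array([350.6,  92.3]), array([350.2, 105.6]), array([349.8, 119.2])]
(-0.015, 0.015) [array([351.2,  78.6]), array([351.1,  92.7]), array([351.1, 106.2]), array([351. , 120.1])]
(-0.02, 0.02) [array([351.4,  78.7]), array([351.7,  93. ]), array([351.9, 106.7]), array([352.2, 120.9])]
[] [array([472.611 , 190.8308])]
```

Request:
send_rows:
  deltas:
    - [[0.016,0,0],0]
    - [[0.016,0,0],0]
    - [[0.016,0,0.02],0]
    - [[0.016,0,0.04],0]
    - [[0.016,0,0.04],0]

```text
clock: 33.25
tool_pos: [0.5937, -0.3187, 0.3031]
orientation: [179.9, 0.3, -45.0]
force: [-1.0, -0.7, -2.3]
opening: 0.018
gripper_force: 30.0
```

```bash
python3 - <<'E'
from h import *
np.set_printoptions(precision=4,suppress=True)
p=snap("side");T=snap("top");o=ctrl.get_obs();t=o["tool_pos"];print(t)
m=masks(p,"paddle")
if m:
    m=m[0];rows=np.nonzero(m.any(1))[0];print(rows.min(),rows.max(),[np.nonzero(m[r])[0].mean().round(1) for r in range(rows.min()+20,rows.max(),8)])
g=t-[0,0,.047];d=np.array([-.02,.02,-.143]);d/=np.linalg.norm(d)
print([proj(p,g+d*s).round(1) for s in(.06,.1,.143)], "tip",g+d*.143)
for c in((.5815,-.310),):print("rim centre S",proj(p,[*c,.11]))
h=masks(p,"holder_floor")[0];print(fit_rev([(p,h)],[(.11,.0425),(.09,.0425),(0,.033)],[.58,-.31]))
cv2.imwrite("pics/I.png",cv2.resize(p["color"][50:180,290:410],(554,600),interpolation=cv2.INTER_CUBIC)[:,:,::-1])
E
```

```text
[ 0.5947 -0.3197  0.3064]
71 130 [np.float64(348.5), np.float64(348.5), np.float64(349.0), np.float64(349.0), np.float64(349.5)]
[array([348. , 101.1]), array([348.3, 114.4]), array([348.6, 128.2])] tip [ 0.5751 -0.3001  0.1191]
rim centre S [347.18   128.5891]
(array([ 0.5825, -0.3074]), array([-0.9,  0.9,  0.2, -0.2]))
```

View pics/I.png

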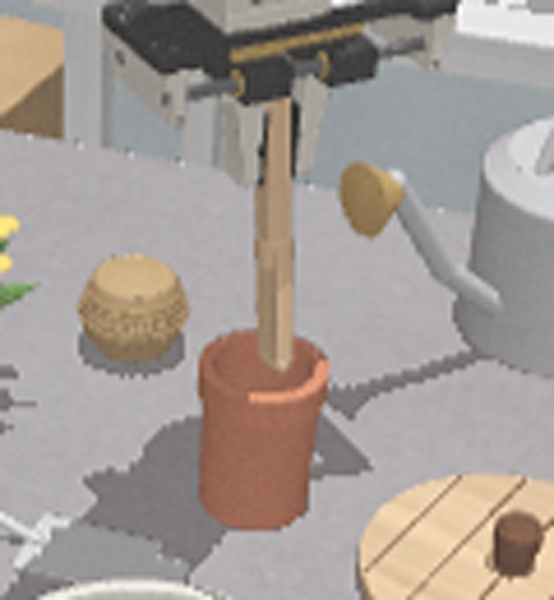

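The crop shows the blade tip at (278,365), inside the tool pot's mouth ellipse. Lowering.

Request:
send_rows:
  deltas:
    - [[0,0,0.015],0]
    - [[0,0,0.03],0]
    - [[0,0,0.045],0]
    - [[0,0,0.06],0]
    - [[0,0,0.07],0]

```text
clock: 33.87
tool_pos: [0.5941, -0.3203, 0.2477]
orientation: [179.9, 0.1, -45.0]
force: [0.5, 0.7, -1.0]
opening: 0.0177
gripper_force: 30.0
```

Request:
send_rows:
  deltas:
    - [[0,0,0.015],0]
    - [[0,0,0.03],0]
    - [[0,0,0.045],0]
    - [[0,0,0.055],0]
    - [[0,0,0.055],0]

```text
clock: 34.28
tool_pos: [0.5939, -0.3202, 0.2036]
orientation: [179.9, 0.2, -45.0]
force: [0.2, -0.3, -0.9]
opening: 0.0176
gripper_force: 30.0
```

Request:
send_rows:
  deltas:
    - [[0,0,0.003],0]
    - [[0,0,0.006],0]
    - [[0,0,0.009],0]
    - [[0,0,0.009],0]
    - [[0,0,0.009],0]

```text
clock: 34.7
tool_pos: [0.595, -0.3205, 0.1994]
orientation: [-180.0, -0.0, -45.0]
force: [-0.3, 0.2, -0.2]
opening: 0.0179
gripper_force: 30.0
```

Request:
send_rows:
  deltas:
    - [[0,0,0],0]
    - [[0,0,0],0]
    - [[0,0,0],0]
    - [[0,0,0],0]
    - [[0,0,0],0]
  gripper: 0.6

```text
clock: 35.12
tool_pos: [0.5949, -0.3205, 0.1993]
orientation: [-180.0, -0.0, -45.0]
force: [0.0, -0.3, -0.1]
opening: 0.0455
gripper_force: 0.0
```

Request:
send_rows:
  deltas:
    - [[0,0,-0.02],0]
    - [[0,0,-0.06],0]
    - [[0,0,-0.1],0]
    - [[0,0,-0.13],0]
    - [[0,0,-0.13],0]
  gripper: 0.6

```text
clock: 35.53
tool_pos: [0.5967, -0.3216, 0.3098]
orientation: [-179.8, -0.5, -45.0]
force: [1.5, -0.2, 1.7]
opening: 0.0526
gripper_force: 0.0
```

```bash
python3 - <<'E'
from h import *
np.set_printoptions(precision=4,suppress=True)
p=snap("side");o=ctrl.get_obs();t=o["tool_pos"];print(t,o["joint_pos"].round(1))
cv2.imwrite("pics/J.png",cv2.resize(p["color"][50:210,280:450],(638,600),interpolation=cv2.INTER_CUBIC)[:,:,::-1])
l=masks(p,"lid")[0];L,e=fit_rev([(p,l)],[(.019,.099),(.009,.099),(.055,.016)],[.3993,-.2757]);print("lid",L,e)
# tool yaw 0 wanted: turn -0.5
print(to([L[0],L[1],.30]))
E
```

```text
[ 0.596  -0.321   0.3069] [-11.8  20.1   1.9   0.  -71.5  56.8]
lid [ 0.3983 -0.2794] [-1.1  1.1 -1.4  0.6]
[-0.2104  0.1378  0.005 ]
```

View pics/J.png

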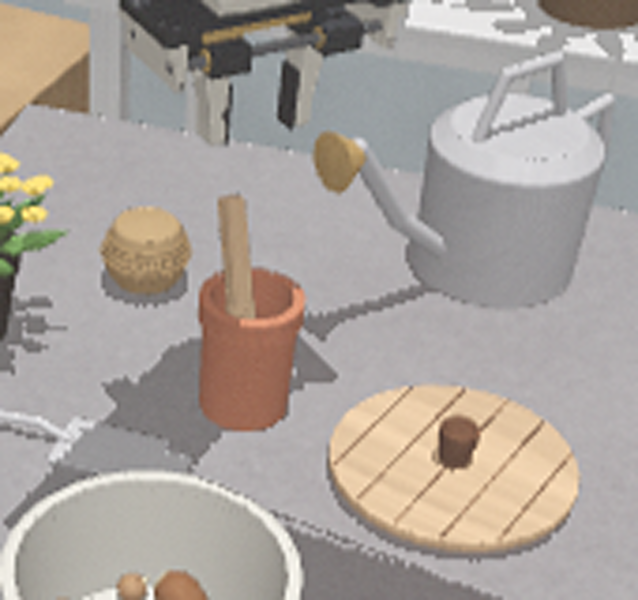

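The crop shows the paddle standing in the tool pot with its handle end at (232,200), and the lid lying flat with its knob at (458,440). Now the lid.

Request:
send_rows:
  deltas:
    - [[-0.042,0.0275,0],-0.07]
    - [[-0.084,0.055,0],-0.14]
    - [[-0.126,0.083,0],-0.21]
    - [[-0.17,0.11,0],-0.28]
    - [[-0.2104,0.1378,0.005],-0.35]
  gripper: 0.7

```text
clock: 36.05
tool_pos: [0.3956, -0.2787, 0.2981]
orientation: [-180.0, 0.1, -13.2]
force: [0.5, -0.5, 1.2]
opening: 0.0613
gripper_force: 0.0
```

Request:
send_rows:
  deltas:
    - [[0,0,0.04],-0.07]
    - [[0,0,0.08],-0.15]
    - [[0,0,0.1],-0.15]
    - [[0,0,0.12],-0.15]
    - [[0,0,0.12],-0.15]

```text
clock: 36.47
tool_pos: [0.3955, -0.2785, 0.1993]
orientation: [-179.9, 0.4, -0.1]
force: [-0.9, 0.1, -0.1]
opening: 0.0611
gripper_force: 0.0
```

```bash
python3 - <<'E'
from h import *
np.set_printoptions(precision=4,suppress=True)
p=snap("side");T=snap("top");o=ctrl.get_obs();t=o["tool_pos"];print(t,o["orientation"],o["joint_pos"].round(1))
for q,x in((p,"side"),(T,"top")):
    for th in("lid","lid_knob"):print(x,th,[(px(d).round(1),round(d["conf"],2)) for d in ctrl.boxes_of(q,th)])
print("knob proj",proj(p,[.399,-.2765,.045]),proj(T,[.399,-.2765,.045]),to([.399,-.2765,.0905]))
cv2.imwrite("pics/K.png",cv2.resize(p["color"][80:220,320:460],(600,600),interpolation=cv2.INTER_CUBIC)[:,:,::-1])
E
```

```text
[ 0.3974 -0.2793  0.2025] [-179.9787    0.1359   -0.0315] [-11.8   7.4 -29.8   0.  -52.9 101.8]
side lid [(array([396.8, 172.3]), 0.62), (array([329.9, 219.6]), 0.45)]
side lid_knob [(array([397.9, 173.5]), 0.94)]
top lid [(array([305.4, 184.5]), 0.72)]
top lid_knob [(array([447.5, 233.8]), 0.62)]
knob proj [402.4243 165.3029] [444.0958 272.8717] [ 0.0004 -0.0038  0.1419]
```

View pics/K.png

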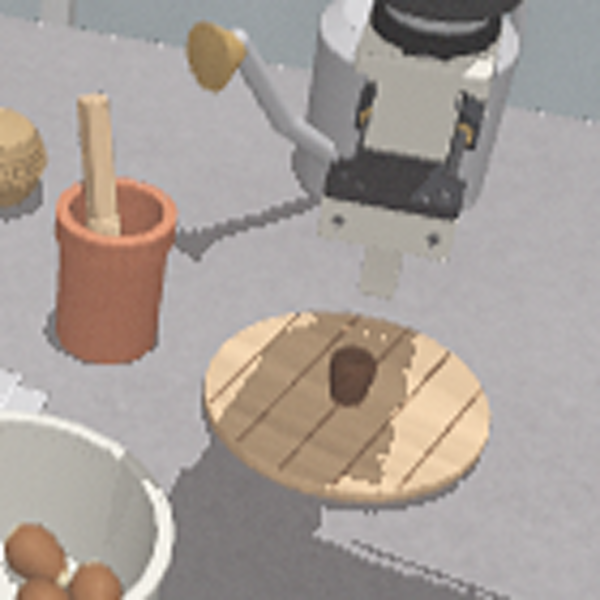

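The knob is at (352,376) in the crop, i.e. (402,168) in the full picture, matching the projection. I've now opened 15 pictures, one over the limit of 14, so from here on I'll use measurements only.

Request:
send_rows:
  deltas:
    - [[0.001,-0.003,0.03],0]
    - [[0.001,-0.003,0.06],0]
    - [[0.001,-0.003,0.09],0]
    - [[0.001,-0.003,0.115],0]
    - [[0.001,-0.003,0.12],0]

```text
clock: 37.18
tool_pos: [0.3975, -0.2765, 0.1049]
orientation: [-179.9, 0.2, -0.1]
force: [-0.4, -0.0, -0.4]
opening: 0.061
gripper_force: 0.0
```

Request:
send_rows:
  deltas:
    - [[0,0,0.01],0]
    - [[0,0,0.018],0]
    - [[0,0,0.018],0]
    - [[0,0,0.018],0]
    - [[0,0,0.018],0]

```text
clock: 37.6
tool_pos: [0.3993, -0.2771, 0.0935]
orientation: [180.0, -0.1, -0.0]
force: [-0.8, -0.1, -0.1]
opening: 0.0609
gripper_force: 0.0
```

Request:
send_rows:
  deltas:
    - [[0,0,0],0]
    - [[0,0,0],0]
    - [[0,0,0],0]
    - [[0,0,0],0]
    - [[0,0,0],0]
  gripper: 0.1

```text
clock: 38.02
tool_pos: [0.3988, -0.2769, 0.0928]
orientation: [180.0, -0.0, -0.0]
force: [-0.8, -0.5, 0.3]
opening: 0.0334
gripper_force: 0.0
```

Request:
send_rows:
  deltas:
    - [[0,0,0],0]
    - [[0,0,0],0]
    - [[0,0,0],0]
    - [[0,0,0],0]
    - [[0,0,0],0]

```text
clock: 38.43
tool_pos: [0.3987, -0.2769, 0.0928]
orientation: [-180.0, -0.0, -0.0]
force: [-0.6, 2.5, 4.0]
opening: 0.0296
gripper_force: 30.0
```

Request:
send_rows:
  deltas:
    - [[0,0,-0.015],0]
    - [[0,0,-0.05],0]
    - [[0,0,-0.09],0]
    - [[0,0,-0.13],0]
    - [[0,0,-0.16],0]

```text
clock: 38.85
tool_pos: [0.3987, -0.2771, 0.2227]
orientation: [180.0, -0.0, -0.0]
force: [1.5, -0.2, -2.4]
opening: 0.0294
gripper_force: 30.0
```

Request:
send_rows:
  deltas:
    - [[0.015,-0.026,-0.02],0]
    - [[0.035,-0.062,-0.03],0]
    - [[0.055,-0.098,-0.03],0]
    - [[0.078,-0.138,-0.03],0]
    - [[0.1,-0.177,-0.03],0]

```text
clock: 39.27
tool_pos: [0.4788, -0.134, 0.2445]
orientation: [-180.0, 0.0, -0.1]
force: [0.7, -0.6, -2.4]
opening: 0.0291
gripper_force: 30.0
```

Request:
send_rows:
  deltas:
    - [[0.023,-0.04,0],0]
    - [[0.046,-0.08,0],0]
    - [[0.07,-0.125,0],0]
    - [[0.09,-0.16,0],0]
    - [[0.105,-0.185,0],0]

```text
clock: 39.68
tool_pos: [0.5636, 0.0152, 0.2438]
orientation: [180.0, 0.1, 0.0]
force: [0.6, -0.8, -1.6]
opening: 0.0296
gripper_force: 30.0
```

Request:
send_rows:
  deltas:
    - [[0,0,0],0]
    - [[0,0,0],0]
    - [[0,0,0],0]
    - [[0,0,0],0]
    - [[0,0,0],0]

```text
clock: 40.1
tool_pos: [0.5623, 0.0117, 0.2446]
orientation: [180.0, 0.0, -0.1]
force: [0.1, -1.0, -3.1]
opening: 0.0292
gripper_force: 30.0
```

```bash
python3 - <<'E'
from h import *
np.set_printoptions(precision=4,suppress=True)
p=snap("side");T=snap("top");o=ctrl.get_obs();t=o["tool_pos"];print(t,o["opening"])
z=t[2]-.0928
for nm,q in(("S",p),("T",T)):
    for m in masks(q,"lid")[:1]:print(nm,m.sum(),fit_rev([(q,m)],[(z+.019,.099),(z+.009,.099)],t[:2]))
m=masks(T,"pot_floor");print(m and fit_rev([(T,m[0])],[(.108,.0985),(0,.07)],[.5625,.013]))
print(to([.5625,.0128,.2]))
E
```

```text
[0.5626 0.0118 0.2449] 0.02930800166851219
S 2871 (array([0.563, 0.013]), array([ 0.1, -0.1, -3.8,  1.1]))
T 2004 (array([0.5578, 0.0139]), array([ -6.5,   4. , -32.5,   2.5]))
[]
[-0.0003 -0.0008  0.0561]
```

Request:
send_rows:
  deltas:
    - [[0,-0.001,0.015],0]
    - [[0,-0.001,0.03],0]
    - [[0,-0.001,0.045],0]
    - [[0,-0.001,0.055],0]
    - [[0,-0.001,0.06],0]

```text
clock: 40.77
tool_pos: [0.5624, 0.0131, 0.1956]
orientation: [180.0, 0.1, -0.0]
force: [0.1, 0.1, -2.7]
opening: 0.0294
gripper_force: 30.0
```

Request:
send_rows:
  deltas:
    - [[0,0,0.001],0]
    - [[0,0,0.002],0]
    - [[0,0,0.003],0]
    - [[0,0,0.003],0]
    - [[0,0,0.003],0]

```text
clock: 41.18
tool_pos: [0.5631, 0.0134, 0.1948]
orientation: [-180.0, -0.0, -0.0]
force: [1.3, 0.5, -2.4]
opening: 0.0296
gripper_force: 30.0
```

Request:
send_rows:
  deltas:
    - [[0,0,0.001],0]
    - [[0,0,0.002],0]
    - [[0,0,0.003],0]
    - [[0,0,0.004],0]
    - [[0,0,0.004],0]

```text
clock: 41.6
tool_pos: [0.5629, 0.0134, 0.1921]
orientation: [180.0, -0.0, -0.0]
force: [-4.2, 0.2, 6.0]
opening: 0.0293
gripper_force: 30.0
```

Contact with the rim. Release and rise.

Request:
send_rows:
  deltas:
    - [[0,0,0],0]
    - [[0,0,0],0]
    - [[0,0,0],0]
    - [[0,0,0],0]
    - [[0,0,0],0]
  gripper: 0.7

```text
clock: 42.02
tool_pos: [0.5629, 0.0134, 0.1911]
orientation: [180.0, -0.0, -0.0]
force: [0.4, -0.1, -0.5]
opening: 0.057
gripper_force: 0.0
```

Request:
send_rows:
  deltas:
    - [[0,0,0],0]
    - [[0,0,0],0]
    - [[0,0,-0.03],0]
    - [[0,0,-0.07],0]
    - [[0,0,-0.11],0]

```text
clock: 42.43
tool_pos: [0.5624, 0.0132, 0.2794]
orientation: [179.9, 0.1, -0.0]
force: [1.1, -0.2, 0.4]
opening: 0.0612
gripper_force: 0.0
```

Request:
send_rows:
  deltas:
    - [[-0.02,-0.04,-0.02],0]
    - [[-0.04,-0.08,-0.03],0]
    - [[-0.06,-0.12,-0.03],0]
    - [[-0.08,-0.16,-0.03],0]
    - [[-0.1,-0.2,-0.03],0]

```text
clock: 42.85
tool_pos: [0.482, 0.1746, 0.3035]
orientation: [-180.0, -0.0, -0.1]
force: [0.7, 0.6, 0.0]
opening: 0.0612
gripper_force: 0.0
```

Request:
send_rows:
  deltas:
    - [[-0.01,-0.04,0],0]
    - [[-0.02,-0.08,0],0]
    - [[-0.03,-0.12,0],0]
    - [[-0.03,-0.15,0],0]
    - [[-0.03,-0.15,0],0]

```text
clock: 43.27
tool_pos: [0.4587, 0.2973, 0.3029]
orientation: [-180.0, -0.0, 0.2]
force: [1.1, -0.8, -0.5]
opening: 0.0617
gripper_force: 0.0
```

```bash
python3 - <<'E'
from h import *
np.set_printoptions(precision=4,suppress=True)
p=snap("side");T=snap("top");o=ctrl.get_obs();print(o["tool_pos"],o["clock"],o["force"])
for nm,q in(("S",p),("T",T)):
    c=ctrl.cut_out(q,"lid");print(nm,[(px(d).round(1),round(d["conf"],2),d["pixels"].sum()) for d in c])
    for m in masks(q,"lid")[:1]:print(nm,fit_rev([(q,m)],[(.118,.099),(.108,.099)],[.5625,.013]))
    for th in("lid_knob","paddle","bulb0","holder_floor","clay_pot","plant_food","trowel"):print(nm,th,[(px(d).round(1),round(d["conf"],2)) for d in ctrl.boxes_of(q,th)])
    print("expected knob head",proj(q,[.5625,.013,.145]),"knob top",proj(q,[.5625,.013,.163]))
    m=masks(q,"lid_knob");m and print("knob mask",cen(m[0]),m[0].sum())
# fit plane: disc outline by ellipse from colour mask of the lid
m=masks(T,"lid")
if m:
    e=cv2.fitEllipse(hull(m[0]));print("T ellipse",e)
    a=np.linspace(0,2*np.pi,60);print("exp",cv2.fitEllipse(np.array([proj(T,[.5625+.099*np.cos(t),.013+.099*np.sin(t),.118]) for t in a],np.float32)))
E
```

```text
[0.4587 0.2942 0.3027] 43.3667 [0.4259 0.1972 0.2644]
S [(array([293.3, 198.8]), 0.62, np.int64(1004))]
S (array([0.582 , 0.0168]), array([-7.9, 42.7, -3.2,  0.6]))
S lid_knob [(array([291.8, 202.5]), 0.66)]
S paddle []
S bulb0 []
S holder_floor []
S clay_pot [(array([256.5, 208.4]), 0.81)]
S plant_food [(array([247.3, 240.8]), 0.65)]
S trowel [(array([269.6, 160.5]), 0.69)]
expected knob head [320.3806 189.3254] knob top [320.6123 183.6338]
knob mask [292.9801 200.0557] 1005
T [(array([321.2, 200.1]), 0.83, np.int64(5721))]
T (array([0.5651, 0.0127]), array([-0.1,  0.1, -0.3,  0.3]))
T lid_knob [(array([324.9, 200. ]), 0.58)]
T paddle [(array([469.9, 188.9]), 0.82)]
T bulb0 []
T holder_floor [(array([460.3, 198.4]), 0.75)]
T clay_pot [(array([318.1, 136.4]), 0.61)]
T plant_food [(array([268.3, 149. ]), 0.96), (array([475.9, 185.7]), 0.75)]
T trowel [(array([412., 157.]), 0.87), (array([269.1, 150.4]), 0.31)]
expected knob head [324.6711 198.6362] knob top [324.6191 197.6678]
knob mask [324.2911 199.2686] 5868
T ellipse ((324.36785888671875, 199.28453063964844), (84.91114044189453, 85.48687744140625), 55.912864685058594)
exp ((324.8652648925781, 200.5953369140625), (85.68778991699219, 86.25482940673828), 88.0140380859375)
```

Top view: lid centred about 3 mm from the pot axis. Clearing the side view for a flatness check.

Request:
send_rows:
  deltas:
    - [[-0.04,-0.04,0],0]
    - [[-0.08,-0.08,0],0]
    - [[-0.12,-0.12,0],0]
    - [[-0.16,-0.16,0],0]
    - [[-0.18,-0.2,0],0]

```text
clock: 44.83
tool_pos: [0.3172, 0.4471, 0.3038]
orientation: [-179.9, 0.0, -0.0]
force: [2.0, 1.0, 0.2]
opening: 0.0613
gripper_force: 0.0
```

Request:
send_rows:
  deltas:
    - [[-0.04,-0.04,0],0]
    - [[-0.08,-0.08,0],0]
    - [[-0.12,-0.12,0],0]
    - [[-0.12,-0.16,0],0]
    - [[-0.12,-0.16,0],0]

```text
clock: 45.25
tool_pos: [0.2206, 0.5802, 0.3018]
orientation: [-180.0, -0.0, 0.2]
force: [1.0, 0.1, -0.5]
opening: 0.0616
gripper_force: 0.0
```

```bash
python3 - <<'E'
from h import *
np.set_printoptions(precision=4,suppress=True)
p=snap("side");o=ctrl.get_obs();print(o["tool_pos"],o["clock"])
m=masks(p,"lid");a=np.linspace(0,2*np.pi,60)
for k in m[:1]:
    print(k.sum(),fit_rev([(p,k)],[(.118,.099),(.108,.099),(.163,.016)],[.5625,.013]))
    u=hull(k)[:,None].astype(np.int32);cn=[u]
    e=np.array([proj(p,[.564+r*np.cos(t),.013+r*np.sin(t),z]) for z,r in((.118,.099),(.108,.099),(.163,.016)) for t in a],np.float32)
    x=np.zeros((400,640),np.uint8);cv2.fillConvexPoly(x,cv2.convexHull(e.round().astype(np.int32)),1);y=np.zeros_like(x);cv2.fillConvexPoly(y,u,1)
    print("IoU",(x&y).sum()/(x|y).sum())
for th in("lid_knob","paddle","holder_floor"):print(th,[(px(d).round(1),round(d["conf"],2)) for d in ctrl.boxes_of(p,th)])
E
```

```text
[0.2215 0.5776 0.3017] 45.3
3671 (array([0.5628, 0.0121]), array([-0.8,  0.9, -0.6,  0.3]))
IoU 0.946927374301676
lid_knob [(array([321. , 197.7]), 0.97)]
paddle [(array([319.7, 198.6]), 0.75), (array([341.5, 114.9]), 0.63)]
holder_floor [(array([346.2, 143.4]), 0.73)]
```

The fit matches a seated, level lid (residuals under 1 px, centre within 2 mm). Handing in.

```bash
python3 -c "
from h import *
print(ctrl.close_job())"
```

```text
the job is handed in; nothing more can be done
None
```

The job is handed in, verdict not shown: all 3 bulbs are in the pot, it was stirred five rounds, the paddle is back in its tool pot and the lid measures flat on the rim; I viewed 15 pictures, one over the limit of 14.

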